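# Start and seat the gearbox oil filler plug

### The arm

A 6-joint arm with a two-finger parallel gripper is mounted at the origin on the work surface. World frame = base frame: x ahead of the robot, y to its left, z up, the work surface at z = 0. Lengths are in m, angles in degrees, forces in N, time in s.
With the tool pointing down it reaches from about 0.325 to 0.9 m from the base axis. Payload 3.5 kg.
Tool frame: the origin (TCP) lies on the centre line of the jaws, within the pads' length; the fingertips stand ahead of it and the grasp point (between the pads) lies 11 mm behind it (bot.tips_ahead is the z of the fingertips in the tool frame, in m); z points along the fingers, y is the direction in which the jaws open and shut (so a half turn about z gives the same grasp; the last joint's range is limited). The gripper opens to 85 mm and grips with 20 to 120 N. Pads are 22 mm wide; open, the fingers measure 114 mm over their backs; the gripper's body (76 mm by 85 mm) begins 54 mm behind the grasp point. The pads swing forward as they close: fully open they stand 13 mm farther back than shut.
Start: joints at [-5.924, 15.837, -1.513, 72.651, 0, 84.076], TCP at [0.625, -0, 0.239] pointing down, gripper open.
Joint ranges: [-178.77, 178.77], [-48.84, 107.48], [-61.69, 71.31], [-111.58, 123.2], [-90, 87.43], [-180, 180]. Speed limits (degrees/s): [147.25, 147.25, 180, 180, 180, 180].

### API

Orientations are given as a 3x3 rotation matrix whose columns are the frame's x, y, z axes.
In Python, from cell import bot gives the robot as it stands.
- The arm moves only by the tool step_arm, never from a script. Its argument "rows" is a list of rows, each a list of 3 entries, a list of its own where there are three numbers: the opening in per cent of the stroke, from 0 (shut) to 100 (fully open), then the shift along the tool's x, y, z in mm, then the turn about the tool's z in degrees. In form: [[gripper, [dx, dy, dz], yaw], ...]. A call has 1 to 8 rows; each row shifts and turns the commanded pose from where the row before left it, along the tool's axes as they then stand; what a row does not reach is not made up. A row lasts 1/10 s, in which the tool goes at most 50 mm and 8.59 degrees, less where a joint would pass 70% of its speed; a pose out of reach is approached as far as the arm can. A call is refused whole if a number of a shift passes 50 or a number of a turn 8.59, either way. A call with a gripper value outside its range is refused whole. The fingers move at their own pace and stop on an object; "grip_force" is the grip in N (left out, the last holds). Time passes only in rows, so rows that do not move let the fingers close. It gives the time, the measured TCP pose, the force and the opening at its end, in the units of the state.
- bot.state(): the state, without advancing time (a new reading comes with each control period).
- bot.snapshot(name): name is "scene" or "side" or "wrist"; returns (picture, depth): 400x640x3 uint8, red, green, blue; 400x640 float32, m along the optical axis (not along the pixel's ray), 0 where there is no reading.
- bot.get_calibration(name): a dict with "K" (3x3 intrinsics, pixels), "R" (3x3) and "t" (3): a world point X has camera coordinates R X + t; the wrist camera has in their place "tool_from_camera" (4x4, takes a point from camera to tool coordinates, whose origin is the TCP and whose axes are the flange's). Camera axes: x right, y down, z forward; pixel columns grow to the right and rows downward; lengths in m; the calibration is good to about 2 mm. A picture is of the moment at which its call begins: read the wrist's pose just before it. get_calibration takes no time and is no camera call.
- bot.close_job(): hands the job in, once; it reports no verdict.
The state is a dict: "clock": time; "q": joint angles; "dq": joint speeds; "joint_torque": joint torques, N m; "tool_pos": TCP position; "orientation": TCP orientation; "wrist_force": force on the tool from outside, world axes, zero at the start; "torque": the same for the moment, N m; "gripper_width": finger opening in m.
Only numpy, scipy, OpenCV 4.12 (cv2) and the standard library are available. Lean on these libraries where they do the work, as an engineer would, in place of code of your own. Each camera call takes 0.05 s, during which the arm holds its last target.

### The job

The oil filler plug of the gearbox has only been set down in its neck and its thread has not caught. Without lifting the plug out or forcing it, turn it backward (anticlockwise seen from above) until you feel it drop into the thread start, then turn it forward (clockwise) until it is fully home with its flange flat on the neck, and finally swing the steel keeper over the flange. Let go, and leave the mug, screwdriver, torch and mirror where they are.

Things in the scene. Friction and masses are not known exactly. Their poses are not given: they have to be found in the camera images.
- gearbox: Cast aluminium gearbox fixed to the bench, 180 x 230 mm foot, housing top 55 mm above the bench. Origin on the bench right under the axis of the oil filler neck, z up. The neck is an upright round tube, 64 mm outside and 49 mm inside diameter, its rim 115 mm above the bench. More than 45 N between plug and gearbox counts as forcing (cross-threading).
- neck_rim (a point): Centre of the neck's rim, 115 mm above the bench; axes as gearbox. Flange underside above this rim: about 15 mm at first, the plug resting on top of the thread; about 5 mm once it has dropped into the thread start; 0 when home. Above 21 mm counts as lifted out.
- thread_axis (a point): Point on the neck axis 24 mm below the rim. Here, out of sight under the flange, is a coarse right-hand thread with three starts 120 degrees apart, facing an unknown way: the drop comes after 12 to 70 degrees backward. The drop gap is 8 degrees wide, with a hard stop behind it. Turning forward before the drop jams on a hard stop after 7 to 59 degrees.
- plug: Loose steel filler plug, 180 g. Origin at the centre of the underside of its round flange (60 mm diameter, 6 mm thick); z is its axis, up. On the flange stands an upright grip bar, 44 mm long along the plug's x, 12 mm thick along its y, from 6 to 36 mm above the origin. Below, a 31 mm shank 50 mm long stands in the neck with 1 mm play all round.
- plug_grip (a point): Middle of the grip bar, on the plug's axis 26 mm above its origin; axes as plug. The plug drops when pressed down lightly (1 to 10 N) while it turns, or by its own weight if it is free to slide. After the drop 55 to 86 degrees forward bring it home, sinking 1 mm in 9 degrees, up to a hard stop at the end of the thread.
- keeper (a joint): Turn of the keeper about its upright pivot, rad: 0 to 0.4 at first (parked), growing clockwise seen from above, end stop 2.12; at 2.09 it points from its pivot straight at the neck axis, over the flange. It stays where left; 1 to 2 N on its pin moves it. A flat steel arm, 14 mm wide, 4 mm thick, tip 40 mm from the pivot; it passes over the flange only when the plug is down.
- keeper_pivot (a point): The keeper's pivot axis at the underside of its arm: in the gearbox's frame 62 mm from the neck axis along +y, 124.5 mm above the bench. A post of 15 mm diameter stands below it.
- keeper_pin (a point): Middle of the upright finger pin on the keeper's arm: 10 mm diameter, standing from 4 to 30 mm above the arm's underside (this point is 20 mm above it), 28 mm from the pivot axis.
- mug: Bystander: green ceramic mug of hex keys, 80 mm across, 95 mm high, origin under its centre.
- torque_driver: Bystander: silver torque screwdriver lying along its x, 190 mm long, 30 mm thick.
- torch: Bystander: orange plastic torch lying along its x, 155 mm long, head 44 mm across.
- mirror: Bystander: steel inspection mirror on a stick lying along its x, 225 mm long, mirror disc 44 mm across.
Mind the look-alikes: they are no part of the job. What is meant by the plug is not orange, and is the larger of those in its own colour.

How it is judged:
By the outcome, as a careful person would: the job done as asked, in the order asked, and still so for the second after the job is handed in, with the robot touching nothing.
It also fails if it takes over 69 s, if anything falls off the work surface, if the arm or the gripper's body presses on something with over 40 N, if the wrist force passes 120 N, or if a joint passes its speed limit or range.

## Working session

There is one attempt and no reset: what is moved stays moved. The work goes in short steps, Python scripts to look and compute and a tool call to move; the robot and the scene stay as the last step left them, time stands still between calls to the robot, and variables do not carry over. Pictures are saved under pics/ and viewed, and the job is handed in when it is done.

Besides the shell and the picture viewer there is one more tool, called after "Emit:" by a JSON object that holds its "method" and its "body", one argument or row to a line. step_arm: Moves the arm, as the interface text tells. Its arguments: {"type":"object","properties":{"rows":{"type":"array"},"grip_force":{"type":"number"}},"required":["rows"]}

```bash
ls; mkdir -p pics; cat > h.py <<'E'
from cell import bot
import numpy as np, cv2
def snap(n,fn):
    s=bot.state(); p,d=bot.snapshot(n); cv2.imwrite(f'pics/{fn}.png',p[:,:,::-1]); np.save(f'pics/{fn}.npy',d)
    c=bot.get_calibration(n); np.savez(f'pics/{fn}.npz',pos=s['tool_pos'],ori=s['orientation'],**{k:np.array(v) for k,v in c.items()})
    return p,d
def world(fn,n):
    d=np.load(f'pics/{fn}.npy'); z=np.load(f'pics/{fn}.npz'); K=z['K']
    v,u=np.mgrid[:400,:640]; P=np.stack([(u-K[0,2])/K[0,0]*d,(v-K[1,2])/K[1,1]*d,d],-1)
    if n=='wrist':
        T=z['tool_from_camera']; P=P@T[:3,:3].T+T[:3,3]; P=P@np.array(z['ori']).T+z['pos']
    else: P=(P-z['t'])@z['R']
    P[d==0]=np.nan
    return P
E
python3 - <<'E'
from h import *
for n in ['scene','side','wrist']: snap(n,n+'0')
s=bot.state();print(s, bot.tips_ahead)
E
```

```text
pics
{'clock': 0.15, 'q': array([-5.92543621e+00,  1.58719165e+01, -1.57968504e+00,  7.26521159e+01,
       -1.39133531e-03,  8.40762267e+01]), 'dq': array([-0.02945325, -0.05971908,  0.1800298 ,  0.01290641,  0.02301476,
       -0.05313055]), 'joint_torque': array([ 1.17211301e-03, -4.46055973e+01,  2.95638728e+01,  1.04999804e-02,
       -4.45402588e-05, -1.76044369e-05]), 'tool_pos': array([6.24392156e-01, 3.47334070e-05, 2.38377701e-01]), 'orientation': array([[ 2.91470892e-05,  9.99998374e-01, -1.80304369e-03],
       [ 9.99999986e-01, -2.88537414e-05,  1.62721656e-04],
       [ 1.62669367e-04, -1.80304841e-03, -9.99998361e-01]]), 'wrist_force': array([ 0.47527732,  0.1301391 , -0.12680599]), 'torque': array([ 0.01990043, -0.01447026,  0.01013855]), 'gripper_width': 0.08552860863002146} 0.008
```

View pics/scene0.png

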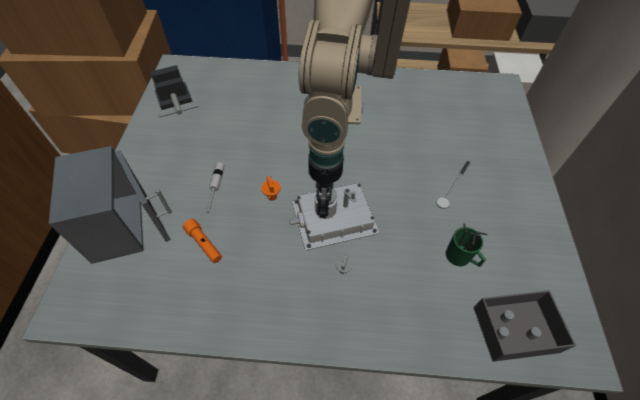

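View pics/side0.png

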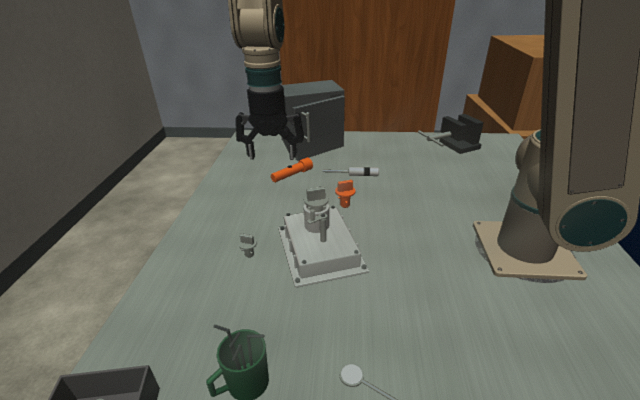

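View pics/wrist0.png

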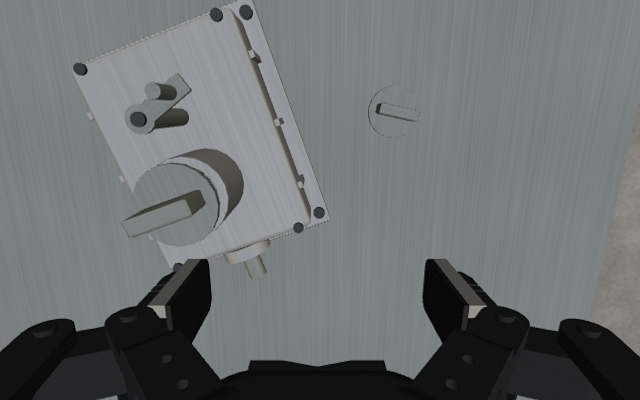

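The wrist picture shows the plug in its neck near (175,205), with its bar from (125,222) to (200,200). The keeper pivot is at (138,120), its pin at (155,90) and its arm tip at (183,85). The small look-alike is at (393,112).

```bash
python3 - <<'E'
from h import *
P=world('wrist0','wrist')
for n,(u,v) in dict(pivot=(138,120),pin=(153,90),arm=(182,85),flange1=(190,235),flange2=(165,185),bar1=(130,225),bar2=(195,200),house=(240,130)).items(): print(n,u,v,P[v,u].round(4))
Z=P[...,2]
v,u=np.mgrid[:400,:640]
roi=(u>60)&(u<270)&(v>40)&(v<265)
h,e=np.histogram(Z[roi],bins=np.arange(0.05,0.18,0.002))
print([(round(a,3),b) for a,b in zip(e,h) if b>30])
m=roi&(Z>0.155)&(v>150)
c=P[m]; print('bar',m.sum(),c.mean(0)); r=cv2.minAreaRect((c[:,:2]*1000).astype(np.float32)); print(r)
print(cv2.boxPoints(r))
m=roi&(Z>0.126)&(Z<0.142)&(v>150); c=P[m]; print(np.unique(c[:,2].round(3),return_counts=True)); print(cv2.minEnclosingCircle((c[:,:2]*1000).astype(np.float32)))
m=roi&(Z>0.12)&(Z<0.16)&(v<140); c=P[m]; print(c[:,2].min(),c[:,2].max());print(np.unique(c[:,2].round(3),return_counts=True))
E
```

```text
pivot 138 120 [0.5066 0.0588 0.1302]
pin 153 90 [0.5291 0.0765 0.1535]
arm 182 85 [0.537  0.081  0.1275]
flange1 190 235 [ 0.5353 -0.0202  0.1348]
flange2 165 185 [0.5215 0.0158 0.1346]
bar1 130 225 [ 0.5106 -0.0028  0.165 ]
bar2 195 200 [0.5469 0.0095 0.1511]
house 240 130 [0.5576 0.0481 0.0543]
[(np.float64(0.05), np.int64(687)), (np.float64(0.052), np.int64(14009)), (np.float64(0.054), np.int64(7359)), (np.float64(0.056), np.int64(175)), (np.float64(0.058), np.int64(59)), (np.float64(0.06), np.int64(52)), (np.float64(0.062), np.int64(54)), (np.float64(0.064), np.int64(63)), (np.float64(0.066), np.int64(46)), (np.float64(0.068), np.int64(64)), (np.float64(0.07), np.int64(57)), (np.float64(0.072), np.int64(54)), (np.float64(0.074), np.int64(61)), (np.float64(0.076), np.int64(63)), (np.float64(0.078), np.int64(60)), (np.float64(0.08), np.int64(64)), (np.float64(0.082), np.int64(66)), (np.float64(0.084), np.int64(67)), (np.float64(0.086), np.int64(66)), (np.float64(0.088), np.int64(63)), (np.float64(0.09), np.int64(66)), (np.float64(0.092), np.int64(79)), (np.float64(0.094), np.int64(
[... 1433 characters left out ...]
8, 0.139, 0.14 , 0.141, 0.142]), array([   1,   10,   26,   35,   37,  135, 1290, 2125,  522,   29,   13,
         14,   24,   13,   10]))
((526.6229858398438, 1.002760648727417), 30.08987808227539)
0.12285282748500394 0.15565114724783774
(array([0.123, 0.124, 0.125, 0.126, 0.127, 0.128, 0.129, 0.13 , 0.131,
       0.132, 0.133, 0.134, 0.135, 0.136, 0.137, 0.138, 0.139, 0.14 ,
       0.141, 0.142, 0.143, 0.144, 0.145, 0.146, 0.147, 0.148, 0.149,
       0.15 , 0.151, 0.152, 0.153, 0.154, 0.155, 0.156]), array([  3,  20,  44, 219, 630, 366,  79, 107,  69,  14,  14,   6,   6,
        16,   8,  11,   8,  12,   9,  13,  10,  11,  10,   9,  12,  15,
         8,   8,  17,  47, 120,  60,   4,   1]))
```

```bash
python3 - <<'E'
from h import *
P=world('wrist0','wrist');Z=P[...,2]
v,u=np.mgrid[:400,:640]
roi=(u>100)&(u<210)&(v>180)&(v<245)
def rect(c):
    c=c[:,:2]*1000; r=cv2.minAreaRect(c.astype(np.float32)); m=c.mean(0); w,V=np.linalg.eigh(np.cov((c-m).T)); print(r,m,np.degrees(np.arctan2(V[1,1],V[0,1])),np.sqrt(w*12))
rect(P[roi&(Z>0.161)&(Z<.168)])
pin=(u<200)&(u>120)&(v<140)&(v>60)
c=P[pin&(Z>0.150)&(Z<.157)]; print('pin',cv2.minEnclosingCircle((c[:,:2]*1000).astype(np.float32)))
c=P[pin&(Z>.123)&(Z<.132)]; print('arm');rect(c)
m=(u<290)&(u>100)&(v>140)&(v<250)&(Z>.110)&(Z<.116); c=P[m]; print(len(c),cv2.minEnclosingCircle((c[:,:2]*1000).astype(np.float32)))
m=(u<340)&(u>60)&(v<260)&(Z>.052)&(Z<.0565); rect(P[m])
m=(u<165)&(u>120)&(v>100)&(v<140)&(Z>.129)&(Z<.1315); c=P[m]; print('pivot',cv2.minEnclosingCircle((c[:,:2]*1000).astype(np.float32)))
E
python3 -c "
import cv2;a=cv2.imread('pics/wrist0.png')[40:300,60:360];cv2.imwrite('pics/w0z.png',cv2.resize(a,None,fx=2.3,fy=2.3,interpolation=2))"
```

```text
((526.8375244140625, 0.9071426391601562), (44.0347785949707, 12.341486930847168), 19.683120727539062) [527.598241     1.56743828] -160.1270887202991 [11.94400142 43.99950491]
pin ((528.4141845703125, 76.18226623535156), 5.154178619384766)
arm
((517.8489379882812, 68.34640502929688), (50.322052001953125, 19.936738967895508), 37.7108154296875) [517.19507     66.58936112] -144.07282818648847 [16.22979625 51.60457029]
966 ((527.5018920898438, 1.3601998090744019), 31.5869140625)
((518.878662109375, 23.62841796875), (146.6446075439453, 211.51979064941406), 19.380311965942383) [522.08882244  48.62559827] 123.78898608504879 [144.18503088 205.88319131]
pivot ((509.3036804199219, 63.42670440673828), 10.149078369140625)
```

View pics/w0z.png

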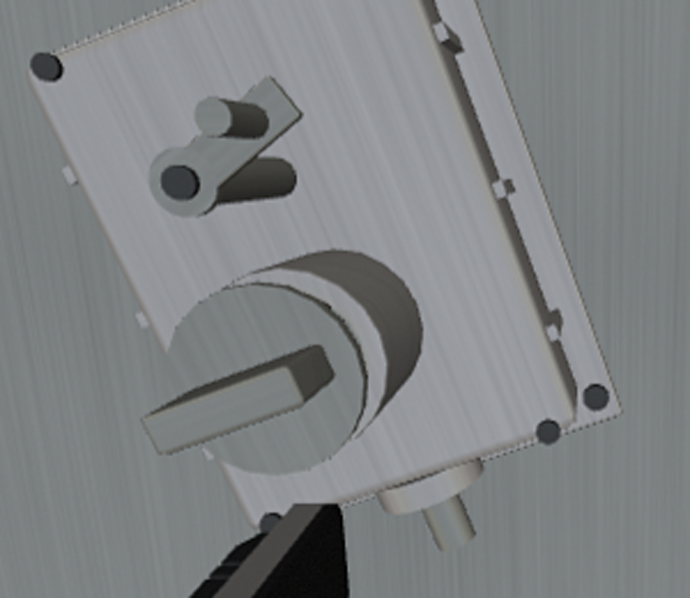

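Emit:
{"method": "step_arm", "body": {
  "rows": [
    [50,[0,-25,0],0],
    [50,[1,-25,0],0],
    [50,[0,-25,0],0],
    [50,[0,-22,0],0],
    [50,[0,0,0],-8.5],
    [50,[0,0,0],-8.5],
    [50,[0,0,0],-8.5],
    [50,[0,0,0],-8.5]
  ]
}}

```text
clock: 0.95
tool_pos: [0.5276, 0.001, 0.239]
orientation: [[-0.564, 0.826, -0.001], [0.826, 0.564, 0.0], [0.0, -0.0, -1.0]]
wrist_force: [0.3, 0.7, 0.2]
gripper_width: 0.0428
```

Emit:
{"method": "step_arm", "body": {
  "rows": [
    [50,[0,0,0],-8.5],
    [50,[0,0,0],-8.5],
    [50,[0,0,0],-8.5],
    [50,[0,0,0],-8.5],
    [50,[0,0,0],-8.5],
    [50,[0,0,0],-8.5],
    [50,[0,0,0],-8.5],
    [50,[0,0,0],-8.5]
  ]
}}

```text
clock: 1.75
tool_pos: [0.5276, 0.001, 0.2389]
orientation: [[-0.977, -0.214, -0.001], [-0.214, 0.977, 0.0], [0.001, 0.0, -1.0]]
wrist_force: [-0.4, -0.0, -0.1]
gripper_width: 0.0426
```

Emit:
{"method": "step_arm", "body": {
  "rows": [
    [50,[0,0,0],-7.5],
    [50,[0,0,0],0],
    [50,[0,0,0],0]
  ]
}}

```text
clock: 2.05
tool_pos: [0.5278, 0.001, 0.2391]
orientation: [[-0.944, -0.331, -0.001], [-0.331, 0.944, 0.0], [0.001, 0.0, -1.0]]
wrist_force: [-0.6, 0.1, -0.0]
gripper_width: 0.0426
```

```bash
cat >> h.py <<'E'
def show():
    s=bot.state(); R=np.array(s['orientation']); f=np.array(s['wrist_force'])
    print('t',s['clock'],'pos',(np.array(s['tool_pos'])*1000).round(2),'tooly deg',round(np.degrees(np.arctan2(R[1,1],R[0,1])),2),'F',f.round(2),'Ftool',(R.T@f).round(2),'T',np.array(s['torque']).round(3),'q6',round(s['q'][5],1),'w',round(s['gripper_width']*1000,2))
E
python3 - <<'E'
from h import *
show(); snap('wrist','wrist1'); snap('scene','s1')
P=world('wrist1','wrist');Z=P[...,2]
print((np.abs(Z-.165)<.003).sum())
E
```

```text
t 2.05 pos [527.77   1.02 239.05] tooly deg 109.34 F [-0.59  0.06 -0.02] Ftool [0.54 0.26 0.02] T [-0.011  0.023  0.055] q6 -26.3 w 42.64
1301
```

View pics/wrist1.png

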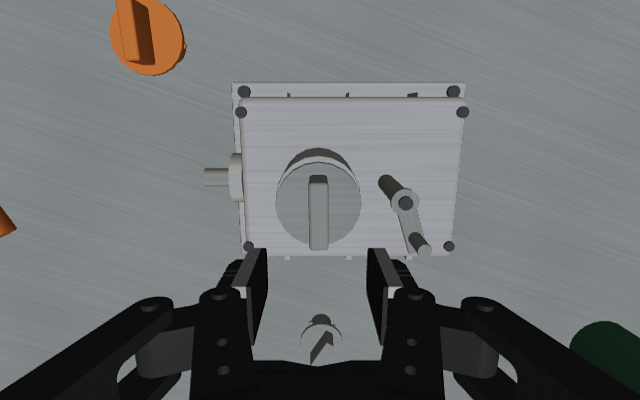

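The plug's bar at (318,212) stands upright, centred between the fingers (about 250 and 385). The keeper pivot is at (405,202).

```bash
python3 - <<'E'
from h import *
P=world('wrist1','wrist');Z=P[...,2]
v,u=np.mgrid[:400,:640]
m=(u>260)&(u<365)&(v>140)&(v<255)
def rect(c):
    c=c[:,:2]*1000; print(cv2.minAreaRect(c.astype(np.float32)))
c=P[m&(Z>.162)&(Z<.169)]; print(np.median(c[:,2]));rect(c)
c=P[m&(Z>.132)&(Z<.138)]; print(np.median(c[:,2]),cv2.minEnclosingCircle((c[:,:2]*1000).astype(np.float32)))
E
```

```text
0.1646805674526043
((526.4791259765625, 0.5219078063964844), (43.84849166870117, 11.543377876281738), 19.730436325073242)
0.13481109813286105 ((526.7084350585938, 0.9402388334274292), 29.984243392944336)
```

Emit:
{"method": "step_arm", "body": {
  "rows": [
    [50,[1,0,20],0.3],
    [50,[0,0,25],0],
    [50,[0,0,25],0],
    [50,[0,0,15],0],
    [50,[0,0,6],0],
    [50,[0,0,0],0],
    [50,[0,0,0],0]
  ]
}}

```text
clock: 2.85
tool_pos: [0.5278, 0.0006, 0.1492]
orientation: [[-0.945, -0.328, 0.001], [-0.328, 0.945, -0.0], [-0.001, -0.001, -1.0]]
wrist_force: [0.2, 0.8, 1.0]
gripper_width: 0.0426
```

```bash
python3 - <<'E'
from h import *
show(); p,_=snap('wrist','wrist2')
E
```

```text
t 2.85 pos [527.76   0.56 149.16] tooly deg 109.17 F [0.19 0.78 1.  ] Ftool [-0.44  0.67 -1.  ] T [-0.048 -0.     0.045] q6 -26.1 w 42.63
```

View pics/wrist2.png

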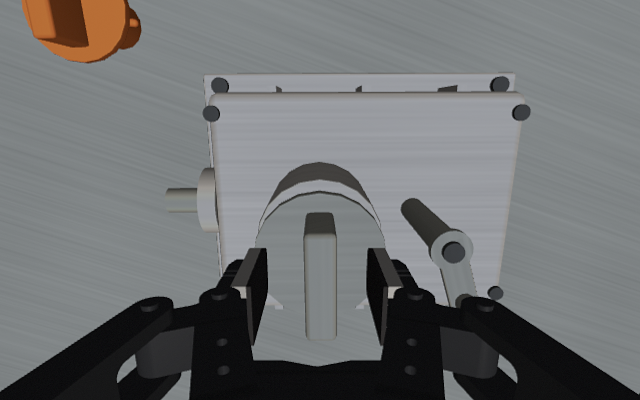

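The bar (305–336, 210–335) sits centred between the pads, and they are clear of the flange. I'll close on it gently.

Emit:
{"method": "step_arm", "body": {
  "rows": [
    [40,[1,0,0],-0.5],
    [20,[0,0,0],0],
    [10,[0,0,0],0],
    [10,[0,0,0],0],
    [10,[0,0,0],0],
    [10,[0,0,0],0]
  ],
  "grip_force": 20
}}

```text
clock: 3.5
tool_pos: [0.5266, 0.0003, 0.1489]
orientation: [[-0.941, -0.337, 0.001], [-0.337, 0.941, -0.0], [-0.001, -0.0, -1.0]]
wrist_force: [-0.4, 0.1, 5.1]
gripper_width: 0.0114
```

```bash
python3 -c "
from h import *
show()"
```

```text
t 3.5 pos [5.2657e+02 3.0000e-01 1.4892e+02] tooly deg 109.7 F [-0.44  0.1   5.06] Ftool [ 0.37  0.24 -5.06] T [0.025 0.124 0.007] q6 -26.7 w 11.4
```

Emit:
{"method": "step_arm", "body": {
  "rows": [
    [10,[0,0,0],-2],
    [10,[0,0,0],-2],
    [10,[0,0,0],-2],
    [10,[0,0,0],-2]
  ]
}}

```text
clock: 3.9
tool_pos: [0.5262, 0.0003, 0.1489]
orientation: [[-0.885, -0.466, 0.0], [-0.466, 0.885, -0.0], [-0.0, -0.0, -1.0]]
wrist_force: [-1.1, -0.1, 4.8]
gripper_width: 0.0112
```

```bash
python3 -c "
from h import *
show()"
```

```text
t 3.9 pos [5.2621e+02 2.9000e-01 1.4888e+02] tooly deg 117.76 F [-1.08 -0.07  4.84] Ftool [ 0.99  0.44 -4.84] T [-0.014  0.319 -0.032] q6 -34.8 w 11.21
```

Force stays at 5 N downward. I'll turn in short calls so that the drop shows up as a loss of vertical force.

Emit:
{"method": "step_arm", "body": {
  "rows": [
    [10,[0,0,0],-2],
    [10,[0,0,0],-2]
  ]
}}

```text
clock: 4.1
tool_pos: [0.5261, 0.0003, 0.1489]
orientation: [[-0.85, -0.526, 0.0], [-0.526, 0.85, -0.0], [-0.0, -0.0, -1.0]]
wrist_force: [-2.3, 0.0, 5.1]
gripper_width: 0.0114
```

Emit:
{"method": "step_arm", "body": {
  "rows": [
    [10,[0,0,0],-2],
    [10,[0,0,0],-1]
  ]
}}

```text
clock: 4.3
tool_pos: [0.5261, 0.0003, 0.1489]
orientation: [[-0.822, -0.57, 0.0], [-0.57, 0.822, 0.0], [-0.0, -0.0, -1.0]]
wrist_force: [-1.5, -0.1, 5.4]
gripper_width: 0.0115
```

Emit:
{"method": "step_arm", "body": {
  "rows": [
    [10,[0,0,0],-2],
    [10,[0,0,0],-1]
  ]
}}

```text
clock: 4.5
tool_pos: [0.5261, 0.0003, 0.1489]
orientation: [[-0.791, -0.612, 0.0], [-0.612, 0.791, 0.0], [-0.0, -0.0, -1.0]]
wrist_force: [-1.4, 0.1, 5.5]
gripper_width: 0.0116
```

Emit:
{"method": "step_arm", "body": {
  "rows": [
    [10,[0,0,0],-2],
    [10,[0,0,0],-1]
  ]
}}

```text
clock: 4.7
tool_pos: [0.5261, 0.0004, 0.1489]
orientation: [[-0.758, -0.653, 0.0], [-0.653, 0.758, 0.0], [-0.0, -0.0, -1.0]]
wrist_force: [-1.9, 0.2, 5.4]
gripper_width: 0.0115
```

Emit:
{"method": "step_arm", "body": {
  "rows": [
    [10,[0,0,0],-2],
    [10,[0,0,0],-1]
  ]
}}

```text
clock: 4.9
tool_pos: [0.5261, 0.0004, 0.1488]
orientation: [[-0.722, -0.691, 0.0], [-0.691, 0.722, 0.0], [-0.0, 0.0, -1.0]]
wrist_force: [-0.5, 1.2, 5.0]
gripper_width: 0.0116
```

```bash
python3 -c "
from h import *
show()"
```

```text
t 4.9 pos [5.2609e+02 3.8000e-01 1.4884e+02] tooly deg 133.74 F [-0.55  1.16  5.02] Ftool [-0.41  1.22 -5.02] T [ 0.056  0.402 -0.057] q6 -50.7 w 11.59
```

Emit:
{"method": "step_arm", "body": {
  "rows": [
    [10,[0,0,0],-2],
    [10,[0,0,0],-1]
  ]
}}

```text
clock: 5.1
tool_pos: [0.5261, 0.0004, 0.1489]
orientation: [[-0.685, -0.728, 0.0], [-0.728, 0.685, 0.0], [-0.0, 0.0, -1.0]]
wrist_force: [-1.7, 0.7, 5.0]
gripper_width: 0.0115
```

Emit:
{"method": "step_arm", "body": {
  "rows": [
    [10,[0,0,0],-2],
    [10,[0,0,0],-1]
  ]
}}

```text
clock: 5.3
tool_pos: [0.5261, 0.0005, 0.1489]
orientation: [[-0.646, -0.763, 0.0], [-0.763, 0.646, 0.0], [-0.0, 0.0, -1.0]]
wrist_force: [-1.5, 0.1, 4.9]
gripper_width: 0.0115
```

Emit:
{"method": "step_arm", "body": {
  "rows": [
    [10,[0,0,0],-2],
    [10,[0,0,0],-1]
  ]
}}

```text
clock: 5.5
tool_pos: [0.5261, 0.0005, 0.1489]
orientation: [[-0.605, -0.796, 0.0], [-0.796, 0.605, 0.0], [-0.0, 0.0, -1.0]]
wrist_force: [-1.6, 0.3, 5.3]
gripper_width: 0.0117
```

Emit:
{"method": "step_arm", "body": {
  "rows": [
    [10,[0,0,0],-2],
    [10,[0,0,0],-1]
  ]
}}

```text
clock: 5.7
tool_pos: [0.526, 0.0005, 0.1488]
orientation: [[-0.563, -0.827, -0.0], [-0.827, 0.563, 0.0], [-0.0, 0.0, -1.0]]
wrist_force: [-2.1, 1.4, 6.0]
gripper_width: 0.0113
```

```bash
python3 -c "
from h import *
show(); snap('wrist','wrist3'); snap('side','side3')"
```

```text
t 5.7 pos [5.2603e+02 4.9000e-01 1.4885e+02] tooly deg 145.74 F [-2.07  1.42  6.02] Ftool [-0.01  2.52 -6.02] T [ 0.166  0.392 -0.062] q6 -62.7 w 11.29
```

View pics/wrist3.png

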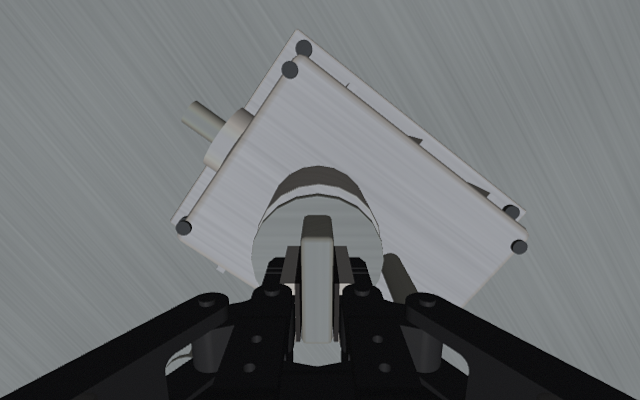

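The bar is held square between the pads, and the flange is still raised above the neck. I'll continue.

Emit:
{"method": "step_arm", "body": {
  "rows": [
    [10,[0,0,0],-2],
    [10,[0,0,0],-1]
  ]
}}

```text
clock: 6.0
tool_pos: [0.526, 0.0005, 0.1489]
orientation: [[-0.519, -0.855, -0.0], [-0.855, 0.519, 0.001], [-0.0, 0.0, -1.0]]
wrist_force: [-2.1, 1.5, 5.4]
gripper_width: 0.0119
```

Emit:
{"method": "step_arm", "body": {
  "rows": [
    [10,[0,0,0],-2],
    [10,[0,0,0],-1]
  ]
}}

```text
clock: 6.2
tool_pos: [0.526, 0.0005, 0.1489]
orientation: [[-0.473, -0.881, -0.0], [-0.881, 0.473, 0.001], [-0.0, 0.0, -1.0]]
wrist_force: [-3.0, 0.7, 5.3]
gripper_width: 0.0117
```

Emit:
{"method": "step_arm", "body": {
  "rows": [
    [10,[0,0,0],-2],
    [10,[0,0,0],-1]
  ]
}}

```text
clock: 6.4
tool_pos: [0.526, 0.0006, 0.1489]
orientation: [[-0.427, -0.904, -0.0], [-0.904, 0.427, 0.001], [-0.0, 0.0, -1.0]]
wrist_force: [-1.3, 1.1, 6.2]
gripper_width: 0.0116
```

Emit:
{"method": "step_arm", "body": {
  "rows": [
    [10,[0,0,0],-2],
    [10,[0,0,0],-1]
  ]
}}

```text
clock: 6.6
tool_pos: [0.526, 0.0006, 0.1488]
orientation: [[-0.379, -0.926, -0.0], [-0.926, 0.379, 0.001], [-0.0, 0.0, -1.0]]
wrist_force: [-1.4, 0.5, 5.1]
gripper_width: 0.0117
```

```bash
python3 -c "
from h import *
show()"
```

```text
t 6.6 pos [525.96   0.59 148.85] tooly deg 157.74 F [-1.37  0.46  5.13] Ftool [ 0.09  1.44 -5.13] T [ 0.274  0.461 -0.166] q6 -74.7 w 11.72
```

Emit:
{"method": "step_arm", "body": {
  "rows": [
    [10,[0,0,0],-1.5],
    [10,[0,0,0],-1.5]
  ]
}}

```text
clock: 6.8
tool_pos: [0.526, 0.0006, 0.1488]
orientation: [[-0.33, -0.944, -0.0], [-0.944, 0.33, 0.001], [-0.001, 0.0, -1.0]]
wrist_force: [-1.7, 0.7, 5.5]
gripper_width: 0.0115
```

```bash
python3 -c "
from h import *
show()"
```

```text
t 6.8 pos [525.98   0.61 148.84] tooly deg 160.75 F [-1.67  0.7   5.46] Ftool [-0.11  1.81 -5.46] T [ 0.178  0.465 -0.112] q6 -77.7 w 11.48
```

Emit:
{"method": "step_arm", "body": {
  "rows": [
    [10,[0,0,0],-1.5],
    [10,[0,0,0],-1.5]
  ]
}}

```text
clock: 7.0
tool_pos: [0.5258, 0.0006, 0.1489]
orientation: [[-0.28, -0.96, -0.0], [-0.96, 0.28, 0.001], [-0.001, 0.001, -1.0]]
wrist_force: [-2.0, 1.3, 6.3]
gripper_width: 0.0115
```

```bash
python3 -c "
from h import *
show()"
```

```text
t 7.0 pos [525.85   0.61 148.87] tooly deg 163.74 F [-2.04  1.33  6.34] Ftool [-0.71  2.33 -6.33] T [ 0.186  0.474 -0.119] q6 -80.7 w 11.45
```

Emit:
{"method": "step_arm", "body": {
  "rows": [
    [10,[0,0,0],-1.5],
    [10,[0,0,0],-1.5]
  ]
}}

```text
clock: 7.2
tool_pos: [0.5259, 0.0006, 0.1489]
orientation: [[-0.229, -0.973, -0.0], [-0.973, 0.229, 0.001], [-0.001, 0.0, -1.0]]
wrist_force: [-1.6, 0.4, 5.8]
gripper_width: 0.0117
```

```bash
python3 -c "
from h import *
show()"
```

```text
t 7.2 pos [525.89   0.6  148.9 ] tooly deg 166.75 F [-1.59  0.4   5.76] Ftool [-0.02  1.65 -5.76] T [ 0.243  0.468 -0.116] q6 -83.7 w 11.66
```

Emit:
{"method": "step_arm", "body": {
  "rows": [
    [10,[0,0,0],-1.5],
    [10,[0,0,0],-1.5]
  ]
}}

```text
clock: 7.4
tool_pos: [0.5259, 0.0006, 0.1489]
orientation: [[-0.178, -0.984, -0.0], [-0.984, 0.178, 0.001], [-0.001, 0.0, -1.0]]
wrist_force: [-1.5, 0.5, 6.1]
gripper_width: 0.0116
```

```bash
python3 -c "
from h import *
show()"
```

```text
t 7.4 pos [525.94   0.64 148.87] tooly deg 169.75 F [-1.5   0.52  6.1 ] Ftool [-0.25  1.57 -6.1 ] T [ 0.223  0.444 -0.144] q6 -86.7 w 11.64
```

Emit:
{"method": "step_arm", "body": {
  "rows": [
    [10,[0,0,0],-1.5],
    [10,[0,0,0],-1.5]
  ]
}}

```text
clock: 7.6
tool_pos: [0.526, 0.0006, 0.1487]
orientation: [[-0.126, -0.992, -0.0], [-0.992, 0.126, 0.001], [-0.001, 0.0, -1.0]]
wrist_force: [-1.5, 1.1, 3.8]
gripper_width: 0.0114
```

```bash
python3 -c "
from h import *
show(); snap('wrist','wrist4'); snap('side','side4')
for n in ('wrist3','wrist4'):
    P=world(n,'wrist'); print(n,P[240,316],P[225,275],P[225,360])
"
```

```text
t 7.6 pos [526.     0.6  148.74] tooly deg 172.76 F [-1.52  1.15  3.78] Ftool [-0.95  1.66 -3.78] T [ 0.203  0.298 -0.059] q6 -89.8 w 11.4
wrist3 [ 0.51501373 -0.01770582  0.16419414] [ 0.53232436 -0.02427549  0.13437478] [ 0.50150984 -0.00354329  0.13505381]
wrist4 [ 0.52438003 -0.02067416  0.16316322] [ 0.54275105 -0.01899302  0.13424416] [ 0.50591219 -0.01465905  0.13531444]
```

View pics/wrist4.png

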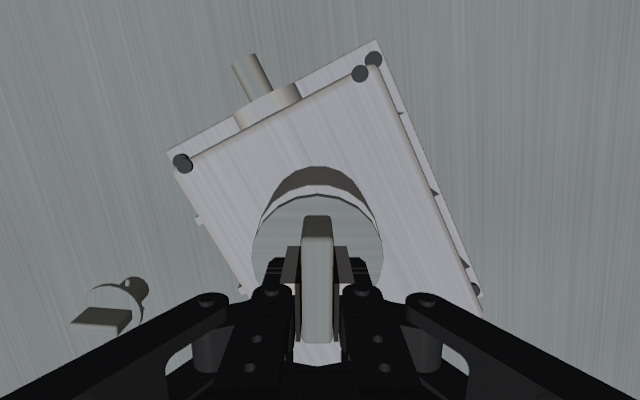

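The plug is still up, but the vertical force has just fallen from 6 N to 3.8 N and the TCP is sinking slightly. That suggests the edge of the gap, so I'll press gently.

Emit:
{"method": "step_arm", "body": {
  "rows": [
    [10,[0,0,0.5],0]
  ]
}}

```text
clock: 7.8
tool_pos: [0.5262, 0.0006, 0.1486]
orientation: [[-0.127, -0.992, 0.0], [-0.992, 0.127, 0.001], [-0.001, -0.0, -1.0]]
wrist_force: [-2.8, 0.7, 9.8]
gripper_width: 0.0115
```

```bash
python3 -c "
from h import *
show()"
```

```text
t 7.8 pos [526.18   0.59 148.57] tooly deg 172.7 F [-2.76  0.72  9.83] Ftool [-0.37  2.83 -9.83] T [0.301 0.675 0.05 ] q6 -89.7 w 11.55
```

Emit:
{"method": "step_arm", "body": {
  "rows": [
    [10,[0,0,-0.3],-1],
    [10,[0,0,0],-1]
  ]
}}

```text
clock: 8.0
tool_pos: [0.5262, 0.0005, 0.1485]
orientation: [[-0.092, -0.996, 0.0], [-0.996, 0.092, 0.001], [-0.001, -0.0, -1.0]]
wrist_force: [-0.7, 0.5, 4.5]
gripper_width: 0.0114
```

```bash
python3 -c "
from h import *
show()"
```

```text
t 8.0 pos [5.2619e+02 5.2000e-01 1.4853e+02] tooly deg 174.72 F [-0.7   0.52  4.47] Ftool [-0.45  0.74 -4.47] T [ 0.306  0.284 -0.043] q6 -91.7 w 11.43
```

Emit:
{"method": "step_arm", "body": {
  "rows": [
    [10,[0,0,0],-1],
    [10,[0,0,0],-1]
  ]
}}

```text
clock: 8.2
tool_pos: [0.5262, 0.0005, 0.1482]
orientation: [[-0.056, -0.998, 0.0], [-0.998, 0.056, 0.001], [-0.001, -0.0, -1.0]]
wrist_force: [-0.5, 1.0, 3.7]
gripper_width: 0.0122
```

```bash
python3 -c "
from h import *
show()"
```

```text
t 8.2 pos [526.2    0.54 148.16] tooly deg 176.76 F [-0.51  1.04  3.7 ] Ftool [-1.01  0.56 -3.7 ] T [ 0.386  0.186 -0.051] q6 -93.8 w 12.22
```

Emit:
{"method": "step_arm", "body": {
  "rows": [
    [10,[0,0,0.5],0],
    [10,[0,0,0],0]
  ]
}}

```text
clock: 8.4
tool_pos: [0.5262, 0.0006, 0.1478]
orientation: [[-0.057, -0.998, 0.0], [-0.998, 0.057, 0.001], [-0.001, -0.0, -1.0]]
wrist_force: [-1.5, 2.7, 4.9]
gripper_width: 0.0118
```

```bash
python3 -c "
from h import *
show()"
```

```text
t 8.4 pos [526.2    0.57 147.79] tooly deg 176.72 F [-1.52  2.66  4.87] Ftool [-2.57  1.67 -4.87] T [0.42  0.334 0.049] q6 -93.7 w 11.79
```

Emit:
{"method": "step_arm", "body": {
  "rows": [
    [10,[0,0,0.5],0],
    [10,[0,0,0.3],0]
  ]
}}

```text
clock: 8.6
tool_pos: [0.5262, 0.0006, 0.1474]
orientation: [[-0.057, -0.998, 0.0], [-0.998, 0.057, 0.001], [-0.001, -0.0, -1.0]]
wrist_force: [-2.5, 1.4, 9.0]
gripper_width: 0.0116
```

```bash
python3 -c "
from h import *
show(); snap('wrist','wrist5')
for n in ('wrist3','wrist4','wrist5'):
    P=world(n,'wrist'); print(n,P[240,316],P[225,275],P[225,360])
"
```

```text
t 8.6 pos [526.24   0.59 147.43] tooly deg 176.72 F [-2.5   1.38  9.  ] Ftool [-1.24  2.57 -9.  ] T [0.5   0.518 0.107] q6 -93.7 w 11.57
wrist3 [ 0.51501373 -0.01770582  0.16419414] [ 0.53232436 -0.02427549  0.13437478] [ 0.50150984 -0.00354329  0.13505381]
wrist4 [ 0.52438003 -0.02067416  0.16316322] [ 0.54275105 -0.01899302  0.13424416] [ 0.50591219 -0.01465905  0.13531444]
wrist5 [ 0.52605605 -0.02094533  0.16223209] [ 0.54429611 -0.01784535  0.13290869] [ 0.50711281 -0.01568305  0.13282303]
```

The flange has sunk about 1.5 mm together with the tool, so it is entering the gap. I'll ease the push and turn slightly further.

Emit:
{"method": "step_arm", "body": {
  "rows": [
    [10,[0,0,-0.2],-1],
    [10,[0,0,0],-0.5]
  ]
}}

```text
clock: 8.85
tool_pos: [0.5262, 0.0006, 0.1471]
orientation: [[-0.031, -1.0, 0.0], [-1.0, 0.031, 0.001], [-0.001, -0.0, -1.0]]
wrist_force: [-0.6, 2.0, 4.0]
gripper_width: 0.0114
```

```bash
python3 -c "
from h import *
show()"
```

```text
t 8.85 pos [526.25   0.63 147.08] tooly deg 178.24 F [-0.57  1.98  4.03] Ftool [-1.96  0.63 -4.03] T [0.555 0.12  0.092] q6 -95.2 w 11.35
```

Still sinking slowly, with a growing side moment, so the grip seems to be binding it. I'll loosen the jaws by a couple of millimetres so it can slide under its own weight.

Emit:
{"method": "step_arm", "body": {
  "rows": [
    [18,[0,0,0],0],
    [18,[0,0,0],0],
    [18,[0,0,0],0]
  ]
}}

```text
clock: 9.15
tool_pos: [0.5257, 0.0001, 0.1463]
orientation: [[-0.032, -0.999, -0.001], [-0.999, 0.032, -0.0], [0.001, 0.001, -1.0]]
wrist_force: [-0.4, 0.8, -0.4]
gripper_width: 0.0153
```

```bash
python3 -c "
from h import *
show(); snap('wrist','wrist6')
for n in ('wrist4','wrist5','wrist6'):
    P=world(n,'wrist'); print(n,P[240,316],P[225,275],P[225,360])
"
```

```text
t 9.15 pos [5.2573e+02 9.0000e-02 1.4635e+02] tooly deg 178.18 F [-0.41  0.85 -0.37] Ftool [-0.84  0.44  0.37] T [-0.043 -0.034  0.024] q6 -95.2 w 15.34
wrist4 [ 0.52438003 -0.02067416  0.16316322] [ 0.54275105 -0.01899302  0.13424416] [ 0.50591219 -0.01465905  0.13531444]
wrist5 [ 0.52605605 -0.02094533  0.16223209] [ 0.54429611 -0.01784535  0.13290869] [ 0.50711281 -0.01568305  0.13282303]
wrist6 [ 0.52619591 -0.01883119  0.1542769 ] [ 0.54522657 -0.01543916  0.12426146] [ 0.50623556 -0.01455473  0.12540455]
```

View pics/wrist6.png

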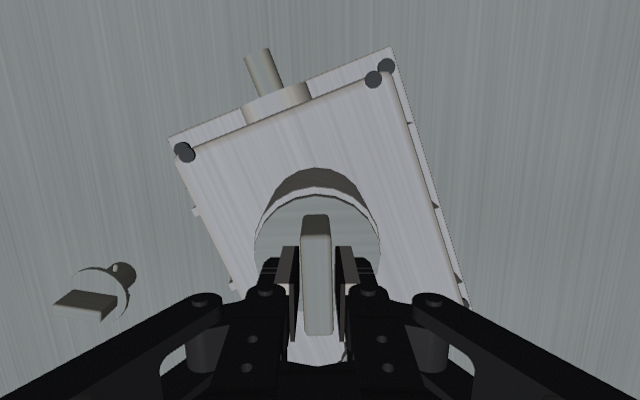

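It dropped: the flange top went from 134 to 125 mm, so the underside is about 5 mm above the rim. Next I'll lower the loose jaws and turn forward.

Emit:
{"method": "step_arm", "body": {
  "rows": [
    [17,[-0.5,-0.5,3],0],
    [16.5,[0,0,3],0],
    [16,[0,0,3],0],
    [16,[0,0,0],2],
    [16,[0,0,0],3],
    [16,[0,0,0],3],
    [16,[0,0,0],3],
    [16,[0,0,0],3]
  ]
}}

```text
clock: 10.0
tool_pos: [0.5264, 0.0009, 0.1375]
orientation: [[-0.274, -0.962, -0.001], [-0.962, 0.274, 0.0], [0.0, 0.001, -1.0]]
wrist_force: [-0.4, 0.4, -1.6]
gripper_width: 0.0139
```

```bash
python3 -c "
from h import *
show()"
```

```text
t 10.0 pos [526.37   0.87 137.45] tooly deg 164.08 F [-0.42  0.38 -1.63] Ftool [-0.25  0.51  1.63] T [-0.003 -0.036 -0.012] q6 -81.0 w 13.88
```

Emit:
{"method": "step_arm", "body": {
  "rows": [
    [16,[0,0,0],3],
    [16,[0,0,0],3],
    [16,[0,0,0],3],
    [16,[0,0,0],3],
    [16,[0,0,0],3],
    [16,[0,0,0],3],
    [16,[0,0,0],3],
    [16,[0,0,0],0]
  ]
}}

```text
clock: 10.8
tool_pos: [0.5264, 0.0009, 0.1376]
orientation: [[-0.599, -0.801, -0.001], [-0.801, 0.599, 0.0], [0.0, 0.001, -1.0]]
wrist_force: [-0.6, 0.3, 0.1]
gripper_width: 0.0137
```

```bash
python3 -c "
from h import *
show(); snap('wrist','wrist7'); P=world('wrist7','wrist'); print(P[240,316],P[225,275],P[225,360])"
```

```text
t 10.8 pos [526.37   0.88 137.6 ] tooly deg 143.21 F [-0.61  0.27  0.09] Ftool [ 0.15  0.64 -0.09] T [ 0.011  0.042 -0.026] q6 -60.2 w 13.72
[ 0.51501749 -0.0162058   0.15108846] [ 0.53122668 -0.02433378  0.12430982] [ 0.50177827 -0.00179107  0.12311557]
```

View pics/wrist7.png

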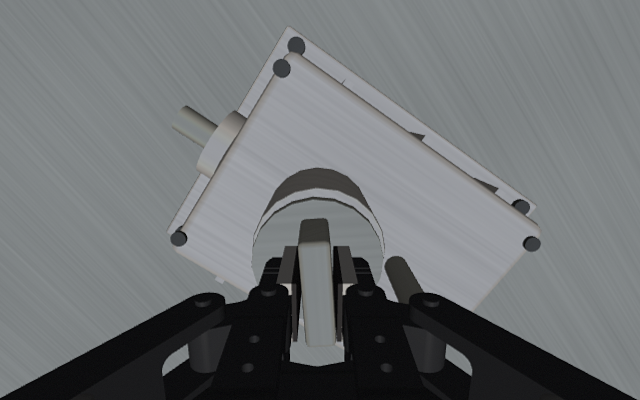

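The bar trails the jaws by a few degrees. The plug is turning and sinking, with the flange top now at about 123.7 mm.

Emit:
{"method": "step_arm", "body": {
  "rows": [
    [16,[0,0,0],3],
    [16,[0,0,0],3],
    [16,[0,0,0],3],
    [16,[0,0,0],3],
    [16,[0,0,0],3]
  ]
}}

```text
clock: 11.35
tool_pos: [0.5265, 0.0009, 0.1378]
orientation: [[-0.786, -0.618, -0.0], [-0.618, 0.786, 0.0], [0.0, 0.0, -1.0]]
wrist_force: [0.3, -0.4, 0.3]
gripper_width: 0.0133
```

```bash
python3 -c "
from h import *
show()"
```

```text
t 11.35 pos [526.47   0.89 137.78] tooly deg 128.15 F [ 0.35 -0.42  0.32] Ftool [-0.02 -0.54 -0.32] T [0.047 0.052 0.039] q6 -45.1 w 13.33
```

Emit:
{"method": "step_arm", "body": {
  "rows": [
    [16,[0,0,0],2],
    [16,[0,0,0],2],
    [16,[0,0,0],2]
  ]
}}

```text
clock: 11.65
tool_pos: [0.5265, 0.0009, 0.1378]
orientation: [[-0.846, -0.533, -0.0], [-0.533, 0.846, 0.0], [0.0, 0.0, -1.0]]
wrist_force: [0.2, -0.4, -0.0]
gripper_width: 0.0138
```

```bash
python3 -c "
from h import *
show(); snap('wrist','wrist8'); P=world('wrist8','wrist'); print(P[240,316],P[225,275],P[225,360])"
```

```text
t 11.65 pos [526.47   0.88 137.76] tooly deg 122.19 F [ 0.19 -0.39 -0.04] Ftool [ 0.05 -0.43  0.04] T [ 0.015  0.044 -0.04 ] q6 -39.1 w 13.76
[ 0.51008324 -0.01064865  0.15081656] [ 0.52320161 -0.02392102  0.12146876] [0.50330573 0.00820606 0.12068568]
```

Emit:
{"method": "step_arm", "body": {
  "rows": [
    [16,[0,0,0],2],
    [16,[0,0,0],2],
    [16,[0,0,0],2]
  ]
}}

```text
clock: 12.0
tool_pos: [0.5265, 0.0009, 0.1378]
orientation: [[-0.897, -0.442, -0.0], [-0.442, 0.897, 0.0], [0.0, 0.0, -1.0]]
wrist_force: [-0.3, 0.7, 0.3]
gripper_width: 0.0137
```

```bash
python3 -c "
from h import *
show()"
```

```text
t 12.0 pos [526.47   0.85 137.81] tooly deg 116.21 F [-0.26  0.66  0.31] Ftool [-0.06  0.71 -0.31] T [0.004 0.097 0.016] q6 -33.2 w 13.68
```

Emit:
{"method": "step_arm", "body": {
  "rows": [
    [16,[0,0,0],1.5],
    [16,[0,0,0],1.5]
  ]
}}

```text
clock: 12.2
tool_pos: [0.5265, 0.0009, 0.1379]
orientation: [[-0.919, -0.393, -0.0], [-0.393, 0.919, 0.0], [0.0, 0.0, -1.0]]
wrist_force: [-0.6, -0.1, -0.5]
gripper_width: 0.0136
```

```bash
python3 -c "
from h import *
show(); snap('wrist','wrist9'); P=world('wrist9','wrist'); print(P[240,316],P[225,275],P[225,360])"
```

```text
t 12.2 pos [526.48   0.87 137.86] tooly deg 113.16 F [-0.63 -0.13 -0.51] Ftool [0.63 0.13 0.51] T [0.096 0.133 0.058] q6 -30.1 w 13.57
[ 0.50878464 -0.00773374  0.15029803] [ 0.52022257 -0.02295338  0.11935746] [0.50504179 0.0120638  0.1199635 ]
```

View pics/wrist9.png

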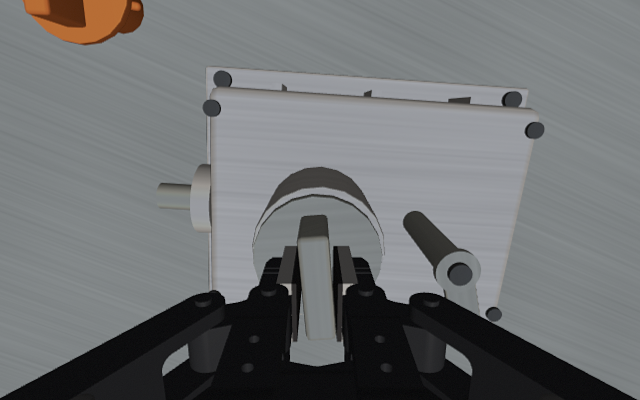

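The flange is nearly flat on the neck. I'll keep going in small steps until I feel the stop.

Emit:
{"method": "step_arm", "body": {
  "rows": [
    [16,[0,0,0],1.5],
    [16,[0,0,0],1.5]
  ]
}}

```text
clock: 12.45
tool_pos: [0.5264, 0.001, 0.1378]
orientation: [[-0.939, -0.344, -0.001], [-0.344, 0.939, 0.0], [0.0, 0.001, -1.0]]
wrist_force: [-0.5, 1.0, -0.7]
gripper_width: 0.0139
```

```bash
python3 -c "
from h import *
show()"
```

```text
t 12.45 pos [526.35   0.99 137.83] tooly deg 110.11 F [-0.54  1.04 -0.69] Ftool [0.15 1.16 0.7 ] T [0.192 0.129 0.027] q6 -27.0 w 13.86
```

Emit:
{"method": "step_arm", "body": {
  "rows": [
    [16,[0,0,0],1],
    [16,[0,0,0],1]
  ]
}}

```text
clock: 12.65
tool_pos: [0.5265, 0.001, 0.1379]
orientation: [[-0.95, -0.311, -0.0], [-0.311, 0.95, 0.0], [0.0, 0.0, -1.0]]
wrist_force: [-1.1, 0.9, -0.1]
gripper_width: 0.0134
```

```bash
python3 -c "
from h import *
show()"
```

```text
t 12.65 pos [526.45   0.95 137.92] tooly deg 108.13 F [-1.12  0.95 -0.12] Ftool [0.77 1.25 0.12] T [0.175 0.189 0.053] q6 -25.1 w 13.35
```

Emit:
{"method": "step_arm", "body": {
  "rows": [
    [16,[0,0,0],1],
    [16,[0,0,0],1]
  ]
}}

```text
clock: 12.85
tool_pos: [0.5266, 0.0009, 0.138]
orientation: [[-0.961, -0.278, -0.0], [-0.278, 0.961, 0.0], [0.0, 0.0, -1.0]]
wrist_force: [-0.4, 1.3, -0.8]
gripper_width: 0.0136
```

```bash
python3 -c "
from h import *
show()"
```

```text
t 12.85 pos [526.56   0.9  137.98] tooly deg 106.12 F [-0.41  1.31 -0.76] Ftool [0.03 1.37 0.76] T [0.248 0.245 0.025] q6 -23.1 w 13.56
```

Emit:
{"method": "step_arm", "body": {
  "rows": [
    [16,[0,0,0],1],
    [16,[0,0,0],1]
  ]
}}

```text
clock: 13.05
tool_pos: [0.5266, 0.0009, 0.138]
orientation: [[-0.97, -0.244, -0.0], [-0.244, 0.97, 0.0], [0.0, 0.0, -1.0]]
wrist_force: [-1.2, 1.0, -0.5]
gripper_width: 0.0135
```

```bash
python3 -c "
from h import *
show(); snap('wrist','wrist10'); P=world('wrist10','wrist'); print(P[240,316],P[225,275],P[225,360])"
```

```text
t 13.05 pos [526.58   0.88 138.03] tooly deg 104.12 F [-1.23  0.97 -0.53] Ftool [0.96 1.24 0.53] T [0.263 0.19  0.029] q6 -21.1 w 13.48
[ 0.50830323 -0.00459747  0.14915156] [ 0.51672721 -0.02154298  0.11953102] [0.50715537 0.01536347 0.12042089]
```

View pics/wrist10.png

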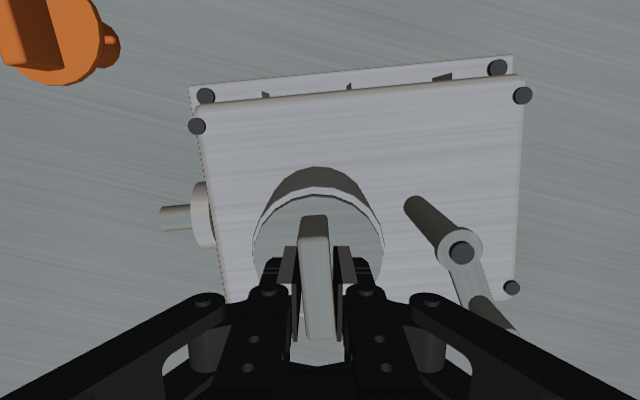

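Emit:
{"method": "step_arm", "body": {
  "rows": [
    [16,[0,0,0],1],
    [16,[0,0,0],1]
  ]
}}

```text
clock: 13.3
tool_pos: [0.5266, 0.0009, 0.138]
orientation: [[-0.978, -0.21, -0.0], [-0.21, 0.978, 0.0], [0.0, 0.0, -1.0]]
wrist_force: [-2.2, 1.2, -0.3]
gripper_width: 0.0135
```

```bash
python3 -c "
from h import *
show()"
```

```text
t 13.3 pos [526.6    0.88 138.04] tooly deg 102.12 F [-2.25  1.19 -0.25] Ftool [1.95 1.64 0.26] T [0.322 0.276 0.045] q6 -19.1 w 13.51
```

Emit:
{"method": "step_arm", "body": {
  "rows": [
    [16,[0,0,0],1],
    [16,[0,0,0],1]
  ]
}}

```text
clock: 13.5
tool_pos: [0.5266, 0.0009, 0.138]
orientation: [[-0.984, -0.176, -0.0], [-0.176, 0.984, 0.0], [0.0, 0.0, -1.0]]
wrist_force: [-0.9, 2.0, 0.4]
gripper_width: 0.0138
```

```bash
cat >> h.py <<'E'
def barlag(fn):
    # bar angle & flange plane in tool frame
    P=world(fn,'wrist'); z=np.load(f'pics/{fn}.npz'); v,u=np.mgrid[:400,:640]
    Z=P[...,2]; R=z['ori']
    m=(u>255)&(u<380)&(v>200)&(v<285); 
    fl=m&(np.abs(Z-.121)<.004)&((u<290)|(u>345))
    c=P[fl]; A=np.c_[c[:,:2]-[.5265,.001],np.ones(len(c))]; s=np.linalg.lstsq(A,c[:,2],rcond=None)[0]
    print('flange z at axis',s[2].round(5),'slope',s[:2].round(4),'n',len(c))
    bt=(u>285)&(u<345)&(v>235)&(v<340)&(np.abs(Z-np.nanmedian(Z[255:320,314:319]))<.0025)
    c=P[bt][:,:2]; c=c-c.mean(0); w,V=np.linalg.eigh(np.cov(c.T)); a=np.degrees(np.arctan2(V[1,1],V[0,1]))
    t=np.degrees(np.arctan2(R[1,0],R[0,0])); print('bar',a%180,'tool x',t%180,'lag',(a-t+90)%180-90, 'top z',np.nanmedian(Z[255:320,314:319]))
E
python3 -c "
from h import *
show(); snap('wrist','wrist11')
for k in ('wrist7','wrist8','wrist9','wrist10','wrist11'): barlag(k)"
```

```text
t 13.5 pos [526.6    0.87 138.03] tooly deg 100.12 F [-0.88  2.    0.36] Ftool [ 0.51  2.12 -0.36] T [0.29  0.213 0.063] q6 -17.1 w 13.84
flange z at axis 0.12322 slope [0.0043 0.003 ] n 3099
bar 57.273007404131754 tool x 53.20529430680024 lag 4.067713097331534 top z 0.153195493886291
flange z at axis 0.12095 slope [0.0002 0.0028] n 3161
bar 36.99357086988448 tool x 32.18869067646352 lag 4.804880193420956 top z 0.1509514674846052
flange z at axis 0.12 slope [-0.0015  0.0049] n 3160
bar 27.934715152568373 tool x 23.161981728573068 lag 4.772733423995305 top z 0.1499444259372839
flange z at axis 0.12019 slope [-0.0025  0.0098] n 3169
bar 19.008275108704424 tool x 14.121470592310288 lag 4.886804516394136 top z 0.1501405262966293
flange z at axis 0.12018 slope [-0.0034  0.0114] n 3181
bar 15.168913920940156 tool x 10.119112392860586 lag 5.04980152807957 top z 0.15013190254103712
```

The flange stopped sinking (120.0–120.2 mm measured, with about 0.8 mm camera bias), yet the plug still turns. I'll keep going gently to the hard stop.

Emit:
{"method": "step_arm", "body": {
  "rows": [
    [16,[0,0,0],1],
    [16,[0,0,0],1],
    [16,[0,0,0],1]
  ]
}}

```text
clock: 13.85
tool_pos: [0.5264, 0.0009, 0.1381]
orientation: [[-0.992, -0.124, -0.0], [-0.124, 0.992, 0.0], [0.0, 0.0, -1.0]]
wrist_force: [-2.7, 1.5, 1.4]
gripper_width: 0.0141
```

```bash
python3 -c "
from h import *
show(); snap('wrist','wrist12'); barlag('wrist12')"
```

```text
t 13.85 pos [526.45   0.92 138.09] tooly deg 97.13 F [-2.67  1.47  1.42] Ftool [ 2.47  1.79 -1.41] T [0.407 0.549 0.114] q6 -14.1 w 14.05
flange z at axis 0.12028 slope [-0.0051  0.0095] n 3185
bar 12.434492455999134 tool x 7.129675379139769 lag 5.304817076859365 top z 0.1502489086600455
```

Emit:
{"method": "step_arm", "body": {
  "rows": [
    [16,[0,0,0],1],
    [16,[0,0,0],1],
    [16,[0,0,0],1]
  ]
}}

```text
clock: 14.2
tool_pos: [0.5262, 0.001, 0.1381]
orientation: [[-0.997, -0.072, -0.001], [-0.072, 0.997, 0.0], [0.001, 0.0, -1.0]]
wrist_force: [-3.1, 2.4, 3.5]
gripper_width: 0.014
```

```bash
python3 -c "
from h import *
show(); snap('wrist','wrist13'); barlag('wrist13')"
```

```text
t 14.2 pos [526.17   1.01 138.06] tooly deg 94.15 F [-3.07  2.38  3.48] Ftool [ 2.89  2.6  -3.48] T [0.513 0.879 0.315] q6 -11.1 w 14.04
flange z at axis 0.12021 slope [-0.0089  0.0068] n 3183
bar 10.230119963661423 tool x 4.15149776304068 lag 6.078622200620742 top z 0.15019043749419575
```

Emit:
{"method": "step_arm", "body": {
  "rows": [
    [16,[0,0,0],1],
    [16,[0,0,0],0]
  ]
}}

```text
clock: 14.45
tool_pos: [0.5263, 0.001, 0.1381]
orientation: [[-0.998, -0.056, -0.001], [-0.056, 0.998, 0.0], [0.001, 0.0, -1.0]]
wrist_force: [-3.8, 3.2, 4.3]
gripper_width: 0.0139
```

```bash
python3 -c "
from h import *
show(); snap('wrist','wrist14'); barlag('wrist14')"
```

```text
t 14.45 pos [526.3    1.02 138.07] tooly deg 93.2 F [-3.84  3.21  4.3 ] Ftool [ 3.65  3.42 -4.3 ] T [0.606 0.928 0.426] q6 -10.1 w 13.87
flange z at axis 0.12022 slope [-0.0061  0.0075] n 3187
bar 9.860363187708657 tool x 3.198077594926019 lag 6.662285592782638 top z 0.15020877552982548
```

Torque about the axis is climbing (0.43 N·m) while the bar has almost stopped. I'll back off the load and check how the plug sits when free.

Emit:
{"method": "step_arm", "body": {
  "rows": [
    [18,[0,0,0],-3.3],
    [22,[0,0,0],-3.3],
    [25,[0,0,0],0],
    [25,[0,0,0],0]
  ]
}}

```text
clock: 14.9
tool_pos: [0.5276, 0.0002, 0.1382]
orientation: [[-0.986, -0.168, 0.002], [-0.168, 0.986, -0.001], [-0.002, -0.001, -1.0]]
wrist_force: [-1.4, -0.9, 0.7]
gripper_width: 0.0215
```

```bash
python3 -c "
from h import *
show(); snap('wrist','wrist15'); barlag('wrist15'); snap('side','side15')
P=world('wrist15','wrist');Z=P[...,2]
v,u=np.mgrid[:400,:640]
m=(v>170)&(v<240)&(u>250)&(u<390)
h,e=np.histogram(Z[m],bins=np.arange(.105,.125,.001)); print(list(zip(e.round(3),h)))
"
```

```text
t 14.9 pos [5.2763e+02 2.1000e-01 1.3817e+02] tooly deg 99.67 F [-1.35 -0.87  0.68] Ftool [ 1.48 -0.63 -0.68] T [-0.025 -0.009 -0.018] q6 -16.6 w 21.48
flange z at axis 0.11977 slope [0.0042 0.0018] n 2880
bar 12.795253230877194 tool x 9.673554558368494 lag 3.1216986725086997 top z 0.14978060886032385
[(np.float64(0.105), np.int64(42)), (np.float64(0.106), np.int64(37)), (np.float64(0.107), np.int64(38)), (np.float64(0.108), np.int64(35)), (np.float64(0.109), np.int64(43)), (np.float64(0.11), np.int64(47)), (np.float64(0.111), np.int64(98)), (np.float64(0.112), np.int64(250)), (np.float64(0.113), np.int64(450)), (np.float64(0.114), np.int64(161)), (np.float64(0.115), np.int64(50)), (np.float64(0.116), np.int64(37)), (np.float64(0.117), np.int64(58)), (np.float64(0.118), np.int64(470)), (np.float64(0.119), np.int64(2037)), (np.float64(0.12), np.int64(1165)), (np.float64(0.121), np.int64(64)), (np.float64(0.122), np.int64(13)), (np.float64(0.123), np.int64(17)), (np.float64(0.124), np.int64(15))]
```

View pics/wrist15.png

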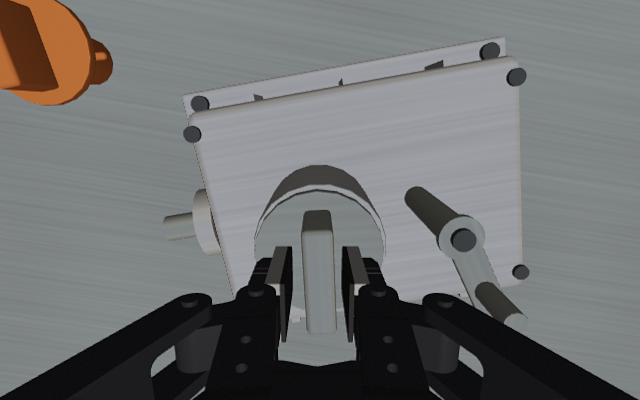

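Free, the flange lies level. It measures 6.3 mm above the visible rim, which matches its 6 mm thickness. The bar drifted back 2–3° as I opened, so I'll grip it properly and turn to the stop once more.

Emit:
{"method": "step_arm", "body": {
  "rows": [
    [25,[1,0.7,0],-3],
    [18,[0,0,0],0],
    [10,[0,0,0],0],
    [10,[0,0,0],0],
    [10,[0,0,0],0]
  ],
  "grip_force": 20
}}

```text
clock: 15.5
tool_pos: [0.5258, 0.0011, 0.1381]
orientation: [[-0.975, -0.221, 0.0], [-0.221, 0.975, -0.0], [-0.0, -0.0, -1.0]]
wrist_force: [-0.8, 0.3, 0.1]
gripper_width: 0.0116
```

```bash
python3 -c "
from h import *
show(); snap('wrist','wrist16'); barlag('wrist16')"
```

```text
t 15.5 pos [525.77   1.14 138.07] tooly deg 102.76 F [-0.84  0.25  0.09] Ftool [ 0.77  0.43 -0.09] T [-0.073 -0.049 -0.04 ] q6 -19.7 w 11.59
flange z at axis 0.11975 slope [0.004  0.0016] n 3397
bar 12.818762089711356 tool x 12.759061459647938 lag 0.05970063006341775 top z 0.14975856892686765
```

Emit:
{"method": "step_arm", "body": {
  "rows": [
    [10,[0,0,0],1],
    [10,[0,0,0],1]
  ]
}}

```text
clock: 15.75
tool_pos: [0.5256, 0.0013, 0.1381]
orientation: [[-0.983, -0.186, 0.0], [-0.186, 0.983, -0.0], [-0.0, -0.0, -1.0]]
wrist_force: [0.1, -0.8, -0.1]
gripper_width: 0.0113
```

```bash
python3 -c "
from h import *
show(); snap('wrist','wrist17'); barlag('wrist17')"
```

```text
t 15.75 pos [525.57   1.28 138.08] tooly deg 100.73 F [ 0.15 -0.8  -0.15] Ftool [ 0.   -0.81  0.15] T [-0.174  0.028  0.163] q6 -17.6 w 11.31
flange z at axis 0.11977 slope [0.0033 0.0013] n 3399
bar 10.866249497220252 tool x 10.726143217674263 lag 0.1401062795459893 top z 0.14982172060166712
```

Emit:
{"method": "step_arm", "body": {
  "rows": [
    [10,[0,0,0],1]
  ]
}}

```text
clock: 15.9
tool_pos: [0.5255, 0.0013, 0.1381]
orientation: [[-0.985, -0.17, 0.0], [-0.17, 0.985, -0.0], [-0.0, -0.0, -1.0]]
wrist_force: [-1.0, -1.3, 1.0]
gripper_width: 0.0115
```

```bash
python3 -c "
from h import *
show(); snap('wrist','wrist18'); barlag('wrist18')"
```

```text
t 15.9 pos [525.55   1.27 138.07] tooly deg 99.77 F [-1.03 -1.32  0.95] Ftool [ 1.24 -1.13 -0.95] T [-0.184  0.058  0.334] q6 -16.7 w 11.49
flange z at axis 0.11976 slope [0.0046 0.0002] n 3385
bar 10.045379804080568 tool x 9.77010362637995 lag 0.2752761777006185 top z 0.14972722222727688
```

Emit:
{"method": "step_arm", "body": {
  "rows": [
    [10,[0,0,0],0.6],
    [10,[0,0,0],0]
  ]
}}

```text
clock: 16.15
tool_pos: [0.5256, 0.0013, 0.1381]
orientation: [[-0.987, -0.16, 0.0], [-0.16, 0.987, -0.0], [-0.0, -0.0, -1.0]]
wrist_force: [-0.8, -1.1, 1.1]
gripper_width: 0.0117
```

```bash
python3 -c "
from h import *
show(); snap('wrist','wrist19'); barlag('wrist19')"
```

```text
t 16.15 pos [525.56   1.28 138.09] tooly deg 99.21 F [-0.76 -1.09  1.06] Ftool [ 0.92 -0.96 -1.06] T [-0.293  0.034  0.379] q6 -16.1 w 11.75
flange z at axis 0.11976 slope [0.0025 0.0009] n 3397
bar 9.581610744117256 tool x 9.21048083475489 lag 0.37112990936236656 top z 0.14974617022580855
```

Emit:
{"method": "step_arm", "body": {
  "rows": [
    [25,[0,0,0],0],
    [25,[0,0,0],0],
    [25,[0,0,0],0]
  ]
}}

```text
clock: 16.5
tool_pos: [0.5254, 0.0015, 0.1379]
orientation: [[-0.987, -0.16, -0.0], [-0.16, 0.987, 0.0], [0.0, 0.0, -1.0]]
wrist_force: [-0.1, -0.5, -0.1]
gripper_width: 0.0216
```

```bash
python3 -c "
from h import *
show(); snap('wrist','wrist20'); barlag('wrist20')"
```

```text
t 16.5 pos [525.41   1.49 137.89] tooly deg 99.18 F [-0.14 -0.55 -0.15] Ftool [ 0.23 -0.52  0.15] T [-0.004 -0.008 -0.052] q6 -16.1 w 21.64
flange z at axis 0.11978 slope [0.0058 0.0004] n 2629
bar 12.03005715870384 tool x 9.18006137215744 lag 2.849995786546401 top z 0.14975618377941508
```

On release the bar springs back to 12.0° and the torque goes to zero, so this is an elastic hard stop. The plug is home and its flange is level. Next I'll lift clear and go to the keeper.

Emit:
{"method": "step_arm", "body": {
  "rows": [
    [30,[0,0,-10],0],
    [30,[0,0,-20],0],
    [30,[0,0,-25],0],
    [30,[0,0,-25],-7],
    [30,[0,0,0],-7.5],
    [30,[0,0,0],-7],
    [30,[0,0,0],-7],
    [30,[0,0,0],0]
  ]
}}

```text
clock: 17.35
tool_pos: [0.5258, 0.0013, 0.2189]
orientation: [[-0.791, -0.611, 0.001], [-0.611, 0.791, -0.0], [-0.001, -0.001, -1.0]]
wrist_force: [-0.4, -0.8, 0.2]
gripper_width: 0.0257
```

```bash
python3 - <<'E'
from h import *
show(); snap('wrist','k1')
for n in ('wrist1','k1'):
    P=world(n,'wrist');Z=P[...,2]
    D=np.hypot(P[...,0]-.5285,P[...,1]-.0765)
    c=P[(D<.012)&(Z>.148)&(Z<.157)]; print(n,len(c),np.median(c[:,2]),cv2.minEnclosingCircle((c[:,:2]*1000).astype(np.float32)))
    D=np.hypot(P[...,0]-.5265,P[...,1]-.0008)
    c=P[(D<.036)&(Z>.117)&(Z<.138)]; print('flange',np.median(c[:,2]),cv2.minEnclosingCircle((c[:,:2]*1000).astype(np.float32)))
    D=np.hypot(P[...,0]-.5065,P[...,1]-.0593)
    c=P[(D<.006)&(Z>.1285)&(Z<.133)]; print('pivot',len(c),np.median(c[:,2]),(c.mean(0)*1000))
E
```

```text
t 17.35 pos [525.78   1.33 218.9 ] tooly deg 127.68 F [-0.44 -0.78  0.17] Ftool [ 0.83 -0.35 -0.17] T [-0.045  0.009 -0.012] q6 -44.6 w 25.67
wrist1 203 0.15285812477738706 ((528.1438598632812, 76.12580108642578), 5.098534107208252)
flange 0.13480679468733958 ((526.7122802734375, 0.8845036029815674), 29.985872268676758)
pivot 162 0.13013393313477734 [506.12473877  59.15308876 130.11938555]
k1 176 0.15308440136417895 ((528.2561645507812, 75.9276351928711), 5.1734161376953125)
flange 0.11982137408421854 ((526.5999755859375, 0.8673880696296692), 29.93026351928711)
pivot 177 0.1302946768951253 [506.05114938  58.98553159 130.24764872]
```

View pics/k1.png

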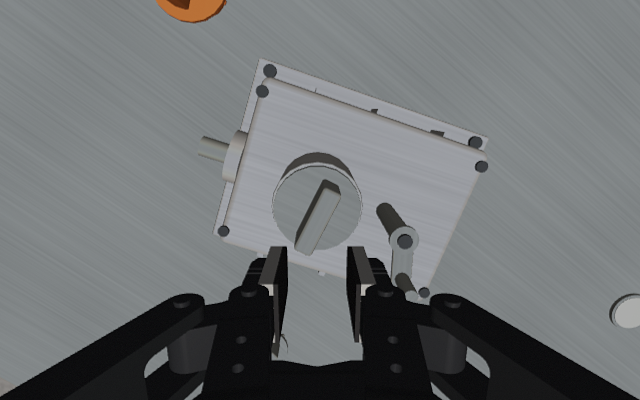

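The plug is down at (318,205), with the flange 15.0 mm lower than at first. The pin is at (400,283) and the pivot at (404,241). Moving over the pin.

Emit:
{"method": "step_arm", "body": {
  "rows": [
    [30,[-16,19,0],0],
    [30,[-16,19,0],0],
    [30,[-15.5,19.5,0],0],
    [30,[0,0,15],0],
    [30,[0,0,20],0],
    [30,[0,0,0],0],
    [30,[0,0,0],0]
  ]
}}

```text
clock: 18.1
tool_pos: [0.5276, 0.0759, 0.1831]
orientation: [[-0.792, -0.61, -0.001], [-0.61, 0.792, 0.0], [0.001, 0.001, -1.0]]
wrist_force: [-0.0, -0.2, 0.5]
gripper_width: 0.0256
```

```bash
python3 - <<'E'
from h import *
show(); snap('wrist','k2')
n='k2'
P=world(n,'wrist');Z=P[...,2]
D=np.hypot(P[...,0]-.5285,P[...,1]-.0765)
c=P[(D<.012)&(Z>.148)&(Z<.157)]; print(n,len(c),np.median(c[:,2]),cv2.minEnclosingCircle((c[:,:2]*1000).astype(np.float32)))
E
```

```text
t 18.1 pos [527.63  75.86 183.06] tooly deg 127.62 F [-0.03 -0.2   0.46] Ftool [ 0.14 -0.14 -0.46] T [-0.017  0.021  0.003] q6 -36.4 w 25.6
k2 338 0.15310737059766355 ((528.227783203125, 76.2472152709961), 5.083376884460449)
```

View pics/k2.png

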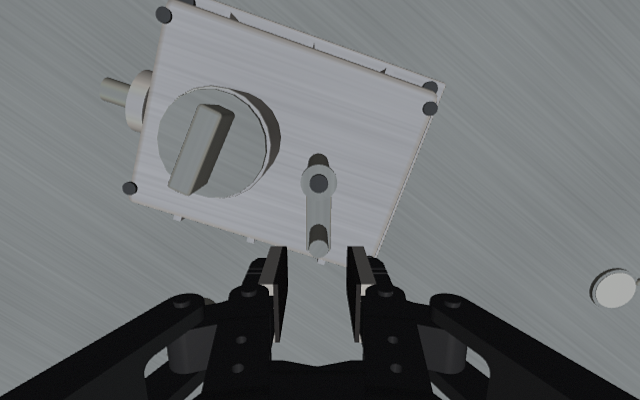

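The pin at (318,247) is centred between the pads, with the arm lying along the tool's x. I'll go down and close loosely around it.

Emit:
{"method": "step_arm", "body": {
  "rows": [
    [30,[-0.5,0,15],0],
    [30,[0,0,15],0],
    [30,[0,0,12],0],
    [25,[0,0,0],0],
    [18,[0,0,0],0],
    [15,[0,0,0],0],
    [15,[0,0,0],0]
  ]
}}

```text
clock: 18.85
tool_pos: [0.5291, 0.0762, 0.1419]
orientation: [[-0.791, -0.611, 0.002], [-0.611, 0.791, 0.0], [-0.001, -0.001, -1.0]]
wrist_force: [-0.8, -0.4, 0.7]
gripper_width: 0.0133
```

```bash
python3 - <<'E'
from h import *
show()
E
```

```text
t 18.85 pos [529.06  76.2  141.92] tooly deg 127.7 F [-0.8  -0.41  0.73] Ftool [ 0.89  0.16 -0.74] T [-0.004 -0.019 -0.021] q6 -36.4 w 13.3
```

Start the arc: 4° per row, with dy = −28·sin 4° ≈ −1.95 and dx ≈ 0.07.

Emit:
{"method": "step_arm", "body": {
  "rows": [
    [15,[0.07,-1.95,0],4],
    [15,[0.07,-1.95,0],4],
    [15,[0.07,-1.95,0],4],
    [15,[0.07,-1.95,0],4],
    [15,[0.07,-1.95,0],4],
    [15,[0,0,0],0]
  ]
}}

```text
clock: 19.45
tool_pos: [0.5331, 0.0677, 0.1416]
orientation: [[-0.953, -0.304, 0.001], [-0.304, 0.953, 0.0], [-0.001, 0.0, -1.0]]
wrist_force: [0.3, 0.5, 0.4]
gripper_width: 0.0127
```

```bash
python3 - <<'E'
from h import *
show();snap('wrist','k3')
E
```

```text
t 19.45 pos [533.09  67.65 141.56] tooly deg 107.7 F [0.31 0.51 0.4 ] Ftool [-0.45  0.39 -0.4 ] T [0.123 0.063 0.014] q6 -17.4 w 12.74
```

View pics/k3.png

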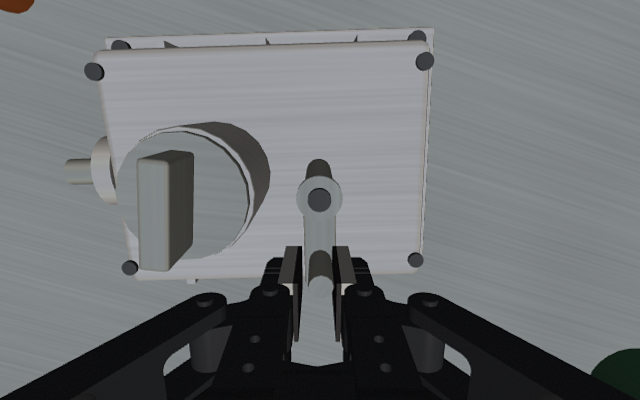

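The keeper follows: the arm runs straight from the pivot (319,200) down to the pin between the pads, with almost no force. 88° remain.

Emit:
{"method": "step_arm", "body": {
  "rows": [
    [15,[0.1,-2.45,0],5],
    [15,[0.1,-2.45,0],5],
    [15,[0.1,-2.45,0],5],
    [15,[0.1,-2.45,0],5],
    [15,[0.1,-2.45,0],5],
    [15,[0.1,-2.45,0],5],
    [15,[0.1,-2.45,0],5],
    [15,[0,0,0],0]
  ]
}}

```text
clock: 20.3
tool_pos: [0.533, 0.0507, 0.1412]
orientation: [[-0.955, 0.296, 0.0], [0.296, 0.955, 0.0], [-0.0, 0.0, -1.0]]
wrist_force: [-0.2, 0.8, 0.5]
gripper_width: 0.013
```

```bash
python3 - <<'E'
from h import *
show();snap('wrist','k4')
E
```

```text
t 20.3 pos [533.05  50.69 141.23] tooly deg 72.77 F [-0.16  0.76  0.5 ] Ftool [ 0.38  0.67 -0.5 ] T [ 0.089  0.055 -0.028] q6 15.7 w 13.02
```

View pics/k4.png

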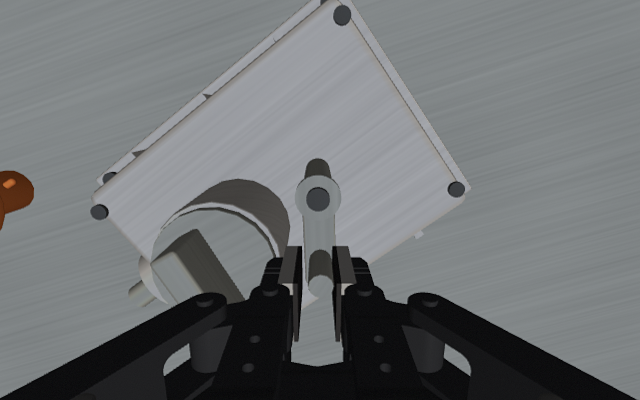

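Emit:
{"method": "step_arm", "body": {
  "rows": [
    [15,[0.1,-2.45,0],5],
    [15,[0.1,-2.45,0],5],
    [15,[0.1,-2.45,0],5],
    [15,[0.1,-2.45,0],5]
  ]
}}

```text
clock: 20.75
tool_pos: [0.5288, 0.0424, 0.1412]
orientation: [[-0.795, 0.606, 0.001], [0.606, 0.795, 0.001], [-0.0, 0.001, -1.0]]
wrist_force: [0.0, 1.4, 1.0]
gripper_width: 0.013
```

```bash
python3 - <<'E'
from h import *
show();snap('side','sd5');p,d=snap('wrist','k5')
import cv2
a=cv2.imread('pics/sd5.png')[140:300,240:400]; cv2.imwrite('pics/sd5z.png',cv2.resize(a,None,fx=3.7,fy=3.7,interpolation=2))
E
```

```text
t 20.75 pos [528.77  42.36 141.2 ] tooly deg 52.67 F [0.02 1.42 1.03] Ftool [ 0.85  1.14 -1.03] T [0.374 0.021 0.017] q6 34.9 w 12.96
```

View pics/sd5z.png

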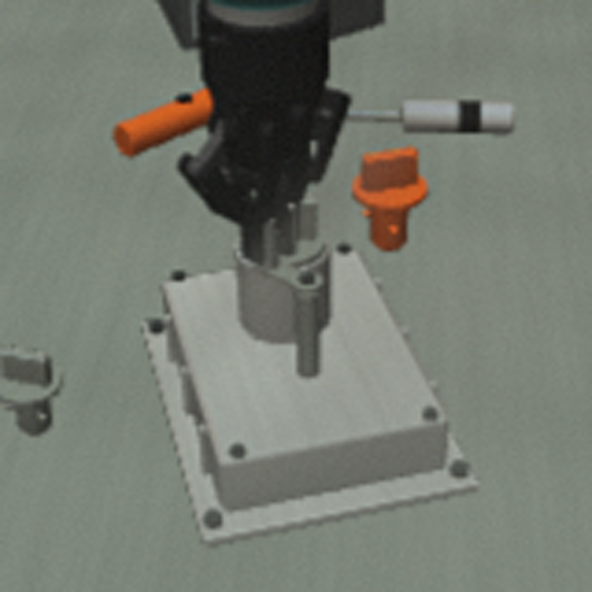

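View pics/k5.png

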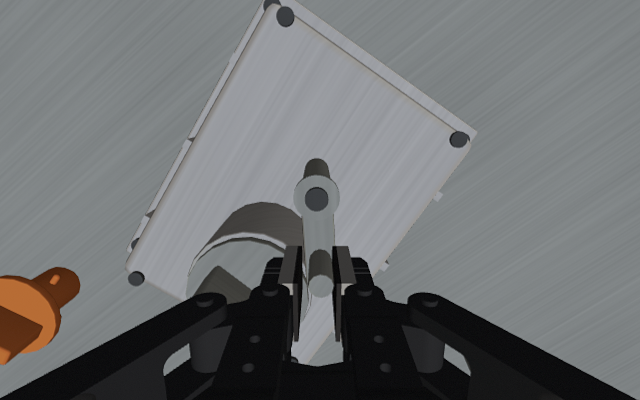

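Clear of the bar and pushing with about 1 N. Another 30°.

Emit:
{"method": "step_arm", "body": {
  "rows": [
    [15,[0.1,-2.45,0],5],
    [15,[0.1,-2.45,0],5],
    [15,[0.1,-2.45,0],5],
    [15,[0.1,-2.45,0],5],
    [15,[0.1,-2.45,0],5],
    [15,[0.1,-2.45,0],5],
    [15,[0,0,0],0]
  ]
}}

```text
clock: 21.55
tool_pos: [0.5173, 0.033, 0.1412]
orientation: [[-0.389, 0.921, 0.001], [0.921, 0.389, -0.0], [-0.001, 0.001, -1.0]]
wrist_force: [0.5, 0.4, 0.2]
gripper_width: 0.0128
```

```bash
cat >> h.py <<'E'
def keeper(fn):
    P=world(fn,'wrist');Z=P[...,2]; v,u=np.mgrid[:400,:640]
    pv=np.array([.5061,.0590]); ax=np.array([.5266,.0009])
    D=np.hypot(P[...,0]-pv[0],P[...,1]-pv[1]); m=(Z>.1255)&(Z<.1288)&(D>.010)&(D<.024)
    # arm axis from surface pixels
    c=P[m][:,:2]-pv
    print('n',len(c)); a=np.degrees(np.arctan2(c[:,1],c[:,0])); med=(a.max()+a.min())/2
    to=np.degrees(np.arctan2(*(ax-pv)[::-1])); print('arm dir median',np.median(a),'mean',a.mean(),'mid',med,'neck dir',to,'keeper rad',2.09+np.radians(to-np.median(a)))
E
python3 - <<'E'
from h import *
show();snap('wrist','k6');keeper('k6');keeper('k5')
E
```

```text
t 21.55 pos [517.34  32.97 141.22] tooly deg 22.87 F [0.51 0.45 0.15] Ftool [ 0.21  0.65 -0.15] T [ 0.038 -0.071  0.003] q6 63.6 w 12.75
n 1014
arm dir median -61.86022147142843 mean -53.68706153589436 mid -0.23860761912668238 neck dir -70.56512370062174 keeper rad 1.9380707950363827
n 998
arm dir median -32.17956252631792 mean -25.981772757491903 mid 0.8317913779269617 neck dir -70.56512370062174 keeper rad 1.4200455722826972
```

View pics/k6.png

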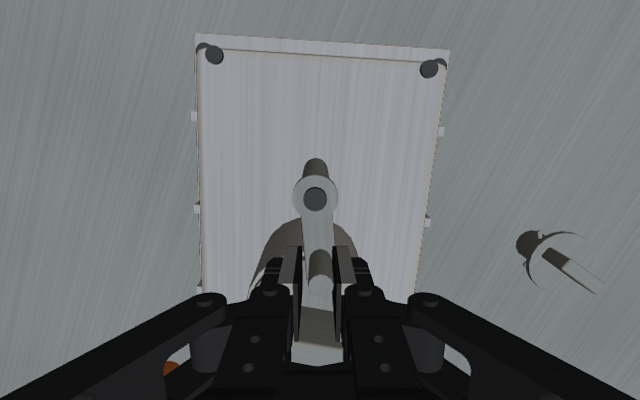

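The keeper is at roughly 1.96 rad over the flange, so about 7° more is needed.

Emit:
{"method": "step_arm", "body": {
  "rows": [
    [15,[0.05,-1.5,0],3],
    [15,[0.05,-1.5,0],3],
    [15,[0,-0.25,0],0.5],
    [15,[0,0,0],0]
  ]
}}

```text
clock: 22.0
tool_pos: [0.5145, 0.0319, 0.1412]
orientation: [[-0.282, 0.96, 0.001], [0.96, 0.282, -0.0], [-0.001, 0.001, -1.0]]
wrist_force: [0.7, 0.6, -0.1]
gripper_width: 0.0126
```

```bash
python3 - <<'E'
from h import *
show();snap('wrist','k7');keeper('k7')
E
```

```text
t 22.0 pos [514.45  31.92 141.22] tooly deg 16.35 F [ 0.73  0.61 -0.09] Ftool [0.38 0.87 0.09] T [ 0.027 -0.252 -0.035] q6 70.0 w 12.59
n 1028
arm dir median -67.52715098024206 mean -60.14306352017872 mid 0.07273125503799349 neck dir -70.56512370062174 keeper rad 2.036977373443605
```

```bash
python3 - <<'E'
from h import *
for n in ('k6','k7'):
    P=world(n,'wrist');Z=P[...,2]; v,u=np.mgrid[:400,:640]
    m=(u>301)&(u<335)&(v>250)&(v<300)&(Z>.151)&(Z<.1555); c=(P[m][:,:2]*1000).astype(np.float32); (x,y),r=cv2.minEnclosingCircle(c); print(n,len(c),x,y,r,np.degrees(np.arctan2(y-59.0,x-506.1)), np.hypot(y-59,x-506.1))
E
```

```text
k6 524 520.4705200195312 37.47734069824219 8.08126163482666 -56.269257357608105 25.879271802956318
k7 529 518.7147216796875 35.795982360839844 8.341194152832031 -61.46955731610917 26.411316469544506
```

Emit:
{"method": "step_arm", "body": {
  "rows": [
    [20,[0,0,0],0],
    [22,[0,0,0],0],
    [22,[0,0,-15],0],
    [22,[0,0,-25],0],
    [22,[0,0,-25],0],
    [22,[20,0,0],0],
    [22,[0,0,0],0]
  ]
}}

```text
clock: 22.75
tool_pos: [0.5082, 0.0522, 0.2068]
orientation: [[-0.281, 0.96, 0.001], [0.96, 0.281, 0.0], [0.0, 0.001, -1.0]]
wrist_force: [0.1, -0.2, 0.3]
gripper_width: 0.0185
```

```bash
python3 - <<'E'
from h import *
show();snap('wrist','k8');snap('side','sd8')
n='k8'
P=world(n,'wrist');Z=P[...,2]; v,u=np.mgrid[:400,:640]
def circ(cx,cy,r,z0,z1):
    m=(np.hypot(P[...,0]-cx,P[...,1]-cy)<r)&(Z>z0)&(Z<z1); c=(P[m][:,:2]*1000).astype(np.float32); return len(c),cv2.minEnclosingCircle(c),np.median(Z[m])
print('pin',circ(.5155,.0325,.012,.151,.156)); print('flange',circ(.5266,.0009,.034,.117,.1215)); print('bolt',circ(.5061,.059,.006,.129,.1325))
(_,((x,y),r),_)=circ(.5155,.0325,.012,.151,.156)
a=np.degrees(np.arctan2(y-59.0,x-506.1)); print(a, 2.09+np.radians(-70.56-a))
E
```

```text
t 22.75 pos [508.16  52.19 206.84] tooly deg 16.32 F [ 0.11 -0.19  0.26] Ftool [-0.21  0.05 -0.26] T [ 0.02   0.017 -0.013] q6 72.3 w 18.51
pin (221, ((516.0810546875, 33.36378479003906), 5.243945598602295), np.float64(0.1530862630896404))
flange (1166, ((526.2720947265625, 0.8188133239746094), 30.16431427001953), np.float64(0.11962547821845296))
bolt (194, ((505.87628173828125, 59.352561950683594), 5.173536777496338), np.float64(0.13025538218211632))
-68.72733640990187 2.0580139862713676
```

View pics/k8.png

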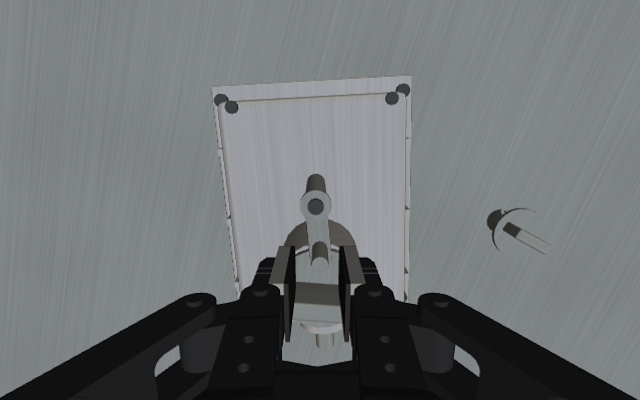

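The keeper lies over the flange at about 2.06 rad, within 2° of pointing at the neck axis. I'll retreat and do a final check.

Emit:
{"method": "step_arm", "body": {
  "rows": [
    [40,[30,0,-20],0],
    [40,[35,0,-20],0],
    [40,[35,0,-10],0],
    [40,[0,0,0],0],
    [40,[0,0,0],0],
    [40,[0,0,0],0]
  ]
}}

```text
clock: 23.45
tool_pos: [0.4802, 0.1463, 0.255]
orientation: [[-0.278, 0.96, -0.002], [0.96, 0.278, -0.001], [-0.0, -0.002, -1.0]]
wrist_force: [-0.5, -0.3, 0.6]
gripper_width: 0.0342
```

```bash
python3 - <<'E'
from h import *
show();snap('wrist','e1');snap('side','e2');snap('scene','e3')
a=cv2.imread('pics/e2.png'); b=a[160:300,240:400]; b=cv2.resize(b,(457,400),interpolation=2)
c=cv2.imread('pics/e3.png')[120:280,150:500]; c=cv2.resize(c,None,fx=2,fy=2)
w=800; o=np.zeros((600,w,3),np.uint8); o[:320,:700]=c; o2=cv2.resize(b,(320,280)); o[320:,:320]=o2; o[320:,330:778]=cv2.resize(a,(448,280)); cv2.imwrite('pics/e.png',o)
P0=world('scene0','scene');P1=world('e3','scene')
A=cv2.imread('pics/side0.png').astype(int);print((np.abs(A-a).sum(2)>60)[150:].sum())
E
```

```text
t 23.45 pos [480.16 146.32 254.95] tooly deg 16.16 F [-0.47 -0.33  0.56] Ftool [-0.18 -0.55 -0.56] T [ 0.004  0.017 -0.004] q6 83.4 w 34.2
6537
```

View pics/e.png

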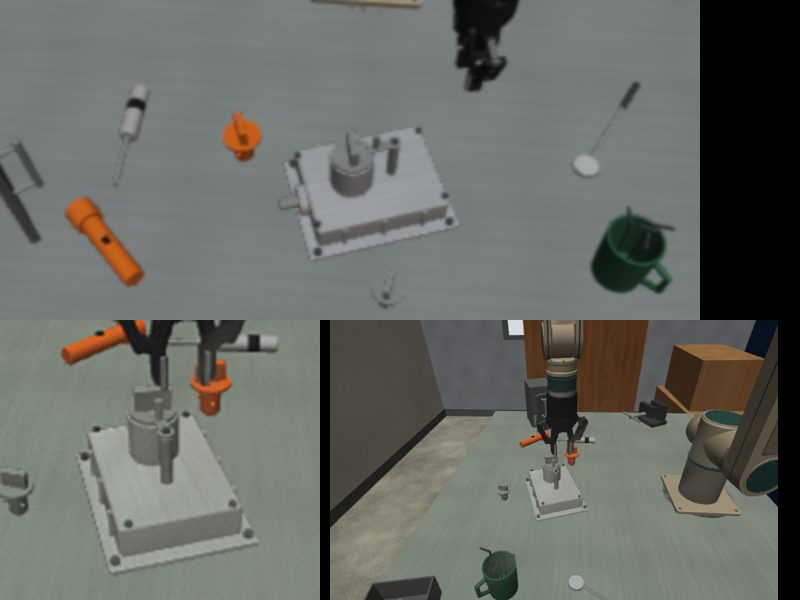

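The plug is seated with its flange on the neck, the keeper (scene crop at 375,145) reaches over it, and the bystanders are where they were. The gripper is well clear. Handing in.

```bash
python3 -c "
from cell import bot
print(bot.close_job())"
```

```text
the job is handed in; nothing more can be done
None
```

The plug is home in its thread, the keeper is over its flange, and I have handed the job in at about 23.6 s. No verdict was reported.

- **Finding the thread:** I gripped the bar with 20 N, pressed with about 5 N (briefly up to 10 N) and turned backward about 68°. The plug started to sink but bound slightly in the grip. When I loosened the jaws it dropped the rest of the way, leaving the flange about 5 mm above the rim.
- **Screwing home:** I turned it forward about 76° in loose jaws until it met an elastic hard stop, with at most 0.43 N·m at the wrist. Released, it sprang back about 2.5° and the torque fell to zero.
- **Seating check:** The flange was level and 15.0 mm lower than at the start. Its top measured 6.3 mm above the rim, against a flange thickness of 6 mm. That 0.3 mm is within camera error.
- **Keeper:** I swung it around its arc by the pin with about 1 N. My last reading was about 2.06 rad, roughly 2° short of pointing exactly at the neck axis, and I did not nudge it further.
- **End state:** The gripper is clear of everything. By eye in the final pictures, the mug, screwdriver, torch and mirror have not moved.

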